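# Move the rinsing basket to the flip hook and fold the machine's bracket away

### The job

The rinsing basket hangs in front of the pill machine's drawer: move it over to the single flip hook on the end of the wooden medicine chest, and fold the machine's double-arm bracket up flat so the drawer is free. First flip the hook down, then take the basket off the bracket and stand it on the rubber mat to change your grip, then hang it level on the hook by the middle of its handle. Do not tip or drop the basket, leave the other things on the counter where they are, and let go of everything.

Things in the scene. Friction and masses are not known exactly. Their poses are not given: they have to be found in the camera images.
- basket: Perforated steel basket, 90 (its x) x 130 (its y) x 55 mm tall, walls 3 mm, about 0.4 kg, with a fixed bow handle of 9 mm round bar in its y-z plane: straight and level from y = -55 to +55 mm, bar centre 130 mm above the underside, then down to the middle of both short ends. Origin: centre of the underside, z up. Starts hanging on the bracket, underside 26 mm above the counter, y along the machine's face.
- basket_handle (a point): Middle of the basket's handle bar (bar centre), axes as the basket's. On the bracket the bar lies across the two arms, with 70 mm of it free between them around this point. The flip hook carries this middle and its 24 mm wide arm leaves fingers no room there, so to hang the basket hold the handle nearer one end, about 44 mm from the middle.
- mat: Black rubber mat on the counter, 200 (its x) x 150 (its y) x 4 mm thick, fixed. Origin: centre of its underside. The basket stands on it when the basket's centre is over the mat, 20 mm or more inside its edge.
- machine: Stainless pill machine at the robot's left, fixed: base 300 (its x) x 360 (its y) x 215 mm tall. Drawer and folding bracket are on its -x face, which looks to the middle of the counter. A hopper, rim 460 mm high, stands at the back of its top, from 20 mm behind the centre on; a low lid handle and vials (60 mm) stand around the middle of the top. Origin: centre of the underside, z up.
- chest: Wooden medicine chest at the robot's right, fixed: 300 (its x) x 360 (its y) x 215 mm tall. The flip hook is on its -x end panel, which looks to the middle of the counter; jars (up to 375 mm high) stand at the back of its top, from 40 mm behind the centre on. Origin: centre of the underside, z up.
- bracket_hinge (a point): Middle of the bracket's hinge pin on the machine, 155.5 mm above the counter, pin along y. Axes: z up, -x straight out of the machine's face, which is 26 mm behind the pin; the machine's top edge is 59.5 mm above it. Fixed to the machine.
- bracket (a joint): Two-armed bracket's angle, rad: 0 folded up flat, arms upright at the face; 1.571 down (its start), arms level, straight out, on a stop. Stays where left (0.12 N m). Arms: 10 mm round bars at y = -40 and +40 from the hinge's middle. Side view when down, mm out from pin/above pin: 18/0, dip 55/-10, 87/+6, upturned end 96/+17. Fold it by pinching an arm's end from above and following the arc.
- bracket_tip (a point): Pinch point, mid-bar near the end of the bracket's arm on the hinge's +y side (40 mm from the middle): when down 82 mm out from the pin and 3.5 mm above it; when folded 82 mm above the pin and 3.5 mm behind it. Moves with the bracket.
- hook_hinge (a point): Middle of the flip hook's hinge pin on the chest, 155.5 mm above the counter, pin along y. Axes: z up, -x straight out of the chest's end panel, which is 26 mm behind the pin; the chest's top edge is 59.5 mm above it. Fixed to the chest.
- hook (a joint): Single flip hook's angle, rad: 0 folded up flat, arm upright at the panel (starts here or up to 0.2); 1.571 down, arm level, straight out, on a stop, ready for use. Stays where left (0.08 N m). Flat steel arm 24 mm wide (along y), 6 mm thick; side view when down, mm out/above pin: 18/0, dip 55/-10, 87/+6, upturned end 96/+17. Pinch it across its width near the end, from above.
- hook_tip (a point): Pinch point, mid-arm near the end of the flip hook: when folded 82 mm above the pin and 3.5 mm behind it; when down 82 mm out from the pin and 3.5 mm above it. Moves with the hook.
- hook_seat (a point): Where the handle bar's centre rests in the hook's dip: with the hook down, 54 mm out from the pin and 2.0 mm below it. To reach it the bar passes over the upturned end, whose top is 20 mm above the pin. Moves with the hook; its axes turn with the arm.
- jar: Bystander, to be left alone: round glass jar with a steel cap, 68 mm across, 115 mm tall. Origin: centre of its underside.
- tin: Bystander, to be left alone: round tin, 62 mm across, 100 mm tall. Origin: centre of its underside.
- bowl: Bystander, to be left alone: white ceramic bowl, 90 mm across, 45 mm tall. Origin: centre of its underside.
- vial_a: Bystander, to be left alone: glass vial, 34 mm across, 70 mm tall. Origin: centre of its underside.
- vial_b: Bystander, to be left alone: glass vial, 34 mm across, 70 mm tall. Origin: centre of its underside.
- brush: Bystander, to be left alone: wooden-handled brush lying flat, 190 mm long. Origin: its underside, mid-length; lies along its x.
Not all that is in view belongs to the job. Leave any green or pink look-alike of the basket alone.

How it is judged:
By the outcome, as a careful person would: the job done as asked, in the order asked, and still so for the second after the job is handed in, with the robot touching nothing.
It also fails if it takes over 70 s, if anything falls off the work surface, if the arm or the gripper's body presses on something with over 40 N, if the wrist force passes 120 N, or if a joint passes its speed limit or range.

### The arm

A 6-joint arm with a two-finger parallel gripper is mounted at the origin on the work surface. World frame = base frame: x ahead of the robot, y to its left, z up, the work surface at z = 0. Lengths are in m, angles in rad, forces in N, time in s.
With the tool pointing down it reaches from about 0.25 to 0.775 m from the base axis. Payload 8.9 kg.
Tool frame: the origin (TCP) lies at the very end of the fingers, on their centre line; the grasp point (between the pads) lies 19 mm behind it; y points along the fingers, x is the direction in which the jaws open and shut, and the axes are right-handed (so a half turn about y gives the same grasp; the last joint's range is limited). The gripper opens to 85 mm and grips with 20 to 120 N. Pads are 22 mm wide; open, the fingers measure 114 mm over their backs; the gripper's body (76 mm by 85 mm) begins 54 mm behind the grasp point. The pads swing forward as they close: fully open they stand 13 mm farther back than shut.
Start: joints at [-1.273, 0.291, -0.153, 1.127, 0, 1.431], TCP at [0.222, -0.476, 0.231] pointing down, gripper open.
Joint ranges: [-2.52, 2.52], [-0.91, 1.74], [-1.3, 1.37], [-1.96, 2.02], [-1.52, 1.47], [-3.14, 3.14]. Speed limits (rad/s): [2.22, 2.22, 2.79, 3.14, 3.14, 3.14].

### API

Orientations are given as a 3x3 rotation matrix whose columns are the frame's x, y, z axes.
In Python, from bench import observe, capture, camera_model, sign_off, find_in, masks_of gives the robot as it stands. The module is installed in compiled form; this text tells all that it offers.
- The arm moves only by the shell command python3 -m crank 'ROWS' [FORCE]. ROWS is JSON, a list of rows, each a list of 7 numbers: the shift along the tool's x, y, z in m, then the turn, a rotation vector about the tool's x, y, z in rad, then the closure, from 0 (fully open) to 1 (shut). In form: [[dx, dy, dz, ax, ay, az, gripper], ...]. A call has 1 to 8 rows; each row shifts and turns the commanded pose from where the row before left it, along the tool's axes as they then stand; what a row does not reach is not made up. A row lasts 1/10 s, in which the tool goes at most 50 mm and 8.59 degrees, less where a joint would pass 70% of its speed; a pose out of reach is approached as far as the arm can. A call is refused whole if a number of a shift passes 0.05 or a number of a turn 0.15, either way. A call with a gripper value outside its range is refused whole. The fingers move at their own pace and stop on an object; FORCE is the grip in N (left out, the last holds). Time passes only in rows, so rows that do not move let the fingers close. It gives the time, the measured TCP pose, the force and the opening at its end, in the units of the state.
- observe(): the state, without advancing time (a new reading comes with each control period).
- capture(name): name is "scene" or "top" or "wrist"; returns (picture, depth): 480x640x3 uint8, red, green, blue; 480x640 float32, m along the optical axis (not along the pixel's ray), 0 where there is no reading.
- camera_model(name): a dict with "intrinsics" (3x3 intrinsics, pixels), "dist" ([k1, k2, p1, p2, k3] as OpenCV has them; the pictures are not rectified), "R" (3x3) and "t" (3): a world point X has camera coordinates R X + t. Camera axes: x right, y down, z forward; pixel columns grow to the right and rows downward; lengths in m; the calibration is good to about 2 mm. A picture is of the moment at which its call begins: read the wrist's pose just before it. camera_model takes no time and is no camera call; for the wrist camera it gives the pose at the moment of the call.
- sign_off(): hands the job in, once; it reports no verdict.
Trained networks look in the newest picture that a camera, given by its name, has taken for a name from the list of things; names that differ only in an ending like _2 or _b are one class to them, and where a whole thing is asked for, a point or a joint stands for the part that bears it (a point fixed in the world has none). Each returns a list of dicts, best first, with "conf" (0 to 1); they miss things now and then, are a little off and sometimes report something else, mostly with a low value. They report only what shows in the picture. A call takes as long as a camera call. They do not tell look-alikes from the thing itself.
- find_in(thing, camera): "extent" ([left, top, right, bottom] in pixels, round what is visible of it).
- masks_of(thing, camera): "region" (480x640 bool, what is visible of it) and "extent" ([left, top, right, bottom] in pixels, round what is visible of it).
The state is a dict: "time_s": time; "joint_pos": joint angles; "qd": joint speeds; "joint_torque": joint torques, N m; "tcp_pos": TCP position; "eef_rot": TCP orientation; "wrist_force": force on the tool from outside, world axes, zero at the start; "wrist_torque": the same for the moment, N m; "width": finger opening in m.
Only numpy, scipy, OpenCV 4.12 (cv2) and the standard library are available. Lean on these libraries where they do the work, as an engineer would, in place of code of your own. Each camera call takes 0.05 s, during which the arm holds its last target.

## Working session

There is one attempt and no reset: what is moved stays moved. The work goes in short steps, Python scripts to look and compute and a shell command to move; the robot and the scene stay as the last step left them, time stands still between calls to the robot, and variables do not carry over. Pictures are saved under pics/ and viewed, and the job is handed in when it is done.

```bash
mkdir -p pics; ls; cat > h.py <<'E'
import numpy as np, cv2, json
from bench import observe, capture, camera_model, find_in, masks_of
def save(n,p): cv2.imwrite('pics/'+n+'.png',cv2.cvtColor(p,cv2.COLOR_RGB2BGR))
def cloud(cam,depth,cm=None):
    cm=cm or camera_model(cam); K=np.array(cm['intrinsics'],float); d=np.array(cm['dist'],float)
    v,u=np.mgrid[0:480,0:640]
    p=cv2.undistortPoints(np.stack([u,v],-1).reshape(-1,1,2).astype(np.float64),K,d).reshape(480,640,2)
    P=np.dstack([p[...,0]*depth,p[...,1]*depth,depth])
    R=np.array(cm['R']);t=np.array(cm['t'])
    W=(P-t)@R
    W[depth<=0]=np.nan
    return W
def proj(cam,X,cm=None):
    cm=cm or camera_model(cam)
    r,_=cv2.Rodrigues(np.array(cm['R'],float))
    return cv2.projectPoints(np.array(X,float).reshape(-1,1,3),r,np.array(cm['t'],float),np.array(cm['intrinsics'],float),np.array(cm['dist'],float))[0].reshape(-1,2)
E
python3 - <<'E'
from h import *
s=observe(); print({k:np.round(v,3).tolist() for k,v in s.items()})
for c in ['scene','top','wrist']:
    p,d=capture(c); save(c+'0',p); np.savez('/tmp/'+c+'0.npz',p=p,d=d)
    cm=camera_model(c); print(c,np.round(cm['intrinsics'],1).tolist(),np.round(cm['R'],3).tolist(),np.round(cm['t'],3).tolist())
E
```

```text
pics
{'time_s': 0.0, 'joint_pos': [-1.273, 0.291, -0.154, 1.127, 0.0, 1.431], 'qd': [-0.001, -0.0, -0.001, 0.001, 0.001, -0.001], 'joint_torque': [-0.001, -53.715, 33.137, 0.016, -0.0, 0.0], 'tcp_pos': [0.222, -0.475, 0.231], 'eef_rot': [[0.423, -0.0, 0.906], [-0.906, 0.001, 0.423], [-0.001, -1.0, 0.0]], 'wrist_force': [-0.769, 0.194, 0.023], 'wrist_torque': [-0.024, 0.075, 0.002], 'width': 0.086}
scene [[479.5, 0.0, 318.6], [0.0, 479.5, 238.2], [0.0, 0.0, 1.0]] [[-0.845, 0.534, 0.001], [0.323, 0.513, -0.795], [-0.425, -0.672, -0.607]] [0.419, -0.038, 1.466]
top [[455.5, 0.0, 309.6], [0.0, 455.5, 234.1], [0.0, 0.0, 1.0]] [[0.022, -1.0, 0.01], [-0.995, -0.023, -0.099], [0.099, -0.008, -0.995]] [-0.027, 0.532, 1.347]
wrist [[382.3, 0.0, 327.7], [0.0, 382.3, 243.8], [0.0, 0.0, 1.0]] [[0.424, -0.906, -0.002], [-0.865, -0.405, 0.298], [-0.27, -0.124, -0.955]] [-0.525, -0.039, 0.379]
```

View pics/scene0.png

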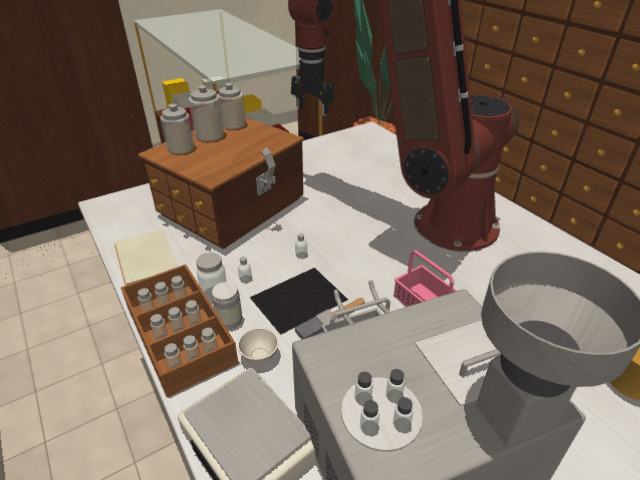

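View pics/top0.png

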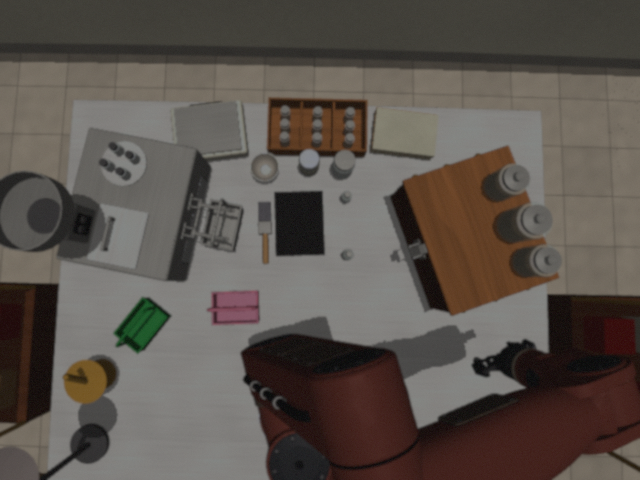

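View pics/wrist0.png

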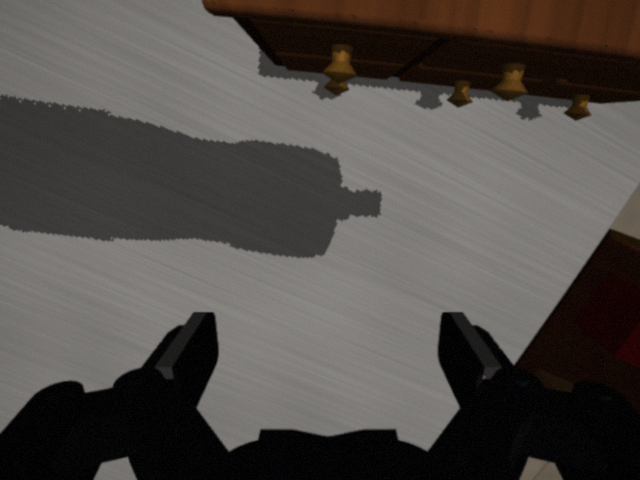

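```bash
python3 - <<'E'
from h import *
z=np.load('/tmp/top0.npz'); W=cloud('top',z['d']); np.save('/tmp/topW.npy',W)
# top planes
for n,(u0,v0,u1,v1),lo,hi in [('machine',(60,120,215,285),.20,.225),('chest',(385,140,560,320),.20,.225)]:
    S=W[v0:v1,u0:u1]; m=(S[...,2]>lo)&(S[...,2]<hi)
    print(n,m.sum(),np.nanmedian(S[...,2][m]))
    m8=cv2.morphologyEx(m.astype(np.uint8),cv2.MORPH_OPEN,np.ones((5,5)))
    pts=S[m8>0][:,:2].astype(np.float32)
    r=cv2.minAreaRect(pts); print(r, cv2.boxPoints(r).round(3).tolist())
# table
print('table',np.nanmedian(W[280:300,290:380,2]))
for n,(u0,v0,u1,v1) in dict(mat=(270,185,330,260)).items():
    S=z['p'][v0:v1,u0:u1].astype(int).sum(2)<90
    m8=cv2.morphologyEx(S.astype(np.uint8),cv2.MORPH_OPEN,np.ones((5,5)))
    pts=W[v0:v1,u0:u1][m8>0]; pts=pts[~np.isnan(pts[:,2])]
    print(len(pts),np.median(pts[:,2]),cv2.minAreaRect(pts[:,:2].astype(np.float32)))
p,d=capture('top')
for t in ['basket','mat','machine','chest','hook','bracket','jar','tin','bowl','vial_a','brush','hook_tip','bracket_tip','basket_handle']:
    for q in find_in(t,'top')[:4]: print(t,np.round(q['conf'],2),np.round(q['extent']).tolist())
cv2.imwrite('pics/cropA.png',cv2.resize(cv2.cvtColor(p[150:300,150:300],cv2.COLOR_RGB2BGR),(600,600),interpolation=2))
cv2.imwrite('pics/cropB.png',cv2.resize(cv2.cvtColor(p[190:290,380:480],cv2.COLOR_RGB2BGR),(500,500),interpolation=2))
p,d=capture('scene')
cv2.imwrite('pics/cropC.png',cv2.resize(cv2.cvtColor(p[250:350,280:460],cv2.COLOR_RGB2BGR),(800,444),interpolation=2))
print(observe()['time_s'])
E
```

```text
machine 13491 0.21474525009917111
((0.5872995257377625, 0.4693230986595154), (0.300861656665802, 0.36048948764801025), 80.06675720214844) [[0.3840000033378601, 0.35199999809265137], [0.7390000224113464, 0.28999999165534973], [0.7910000085830688, 0.5860000252723694], [0.4359999895095825, 0.6489999890327454]]
chest 12821 0.2148104874113162
((0.5382238030433655, -0.4602828025817871), (0.3757026493549347, 0.3061539828777313), 19.949081420898438) [[0.3089999854564667, -0.3799999952316284], [0.414000004529953, -0.6679999828338623], [0.7670000195503235, -0.5400000214576721], [0.6629999876022339, -0.25200000405311584]]
table -0.0006391601927508692
2678 0.0033139612703097163 ((0.5685769319534302, 0.017170529812574387), (0.18730856478214264, 0.13815602660179138), 1.8444526195526123)
basket 0.91 [208.0, 290.0, 260.0, 322.0]
basket 0.87 [202.0, 199.0, 244.0, 252.0]
basket 0.82 [112.0, 296.0, 169.0, 356.0]
mat 0.78 [274.0, 194.0, 325.0, 257.0]
machine 0.69 [0.0, 128.0, 236.0, 282.0]
machine 0.63 [273.0, 194.0, 322.0, 261.0]
machine 0.27 [413.0, 247.0, 427.0, 257.0]
chest 0.74 [388.0, 142.0, 562.0, 314.0]
hook 0.61 [411.0, 246.0, 423.0, 257.0]
bracket 0.73 [192.0, 203.0, 237.0, 241.0]
jar 0.6 [332.0, 148.0, 354.0, 178.0]
jar 0.52 [190.0, 204.0, 236.0, 245.0]
tin 0.65 [298.0, 149.0, 322.0, 177.0]
bowl 0.91 [251.0, 152.0, 278.0, 183.0]
vial_a 0.51 [336.0, 193.0, 353.0, 206.0]
brush 0.72 [258.0, 202.0, 272.0, 266.0]
brush 0.7 [329.0, 150.0, 354.0, 180.0]
hook_tip 0.6 [411.0, 245.0, 428.0, 255.0]
hook_tip 0.55 [201.0, 202.0, 242.0, 251.0]
bracket_tip 0.88 [192.0, 202.0, 234.0, 238.0]
basket_handle 0.88 [200.0, 197.0, 242.0, 249.0]
basket_handle 0.7 [332.0, 151.0, 355.0, 181.0]
basket_handle 0.64 [212.0, 289.0, 259.0, 324.0]
basket_handle 0.6 [118.0, 293.0, 169.0, 353.0]
0.95
```

View pics/cropA.png

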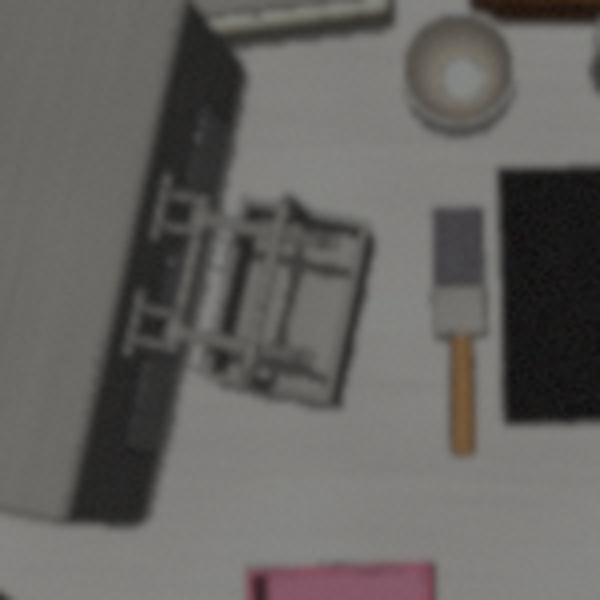

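View pics/cropB.png

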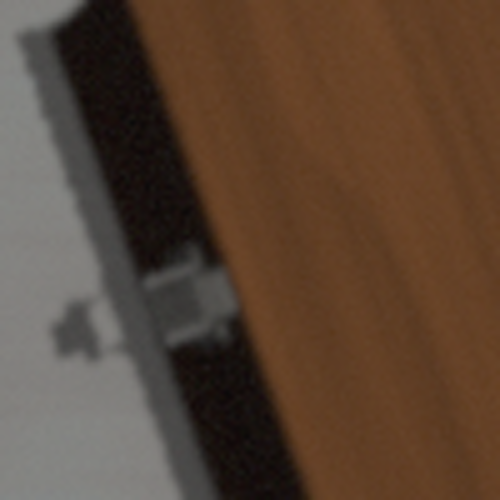

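View pics/cropC.png

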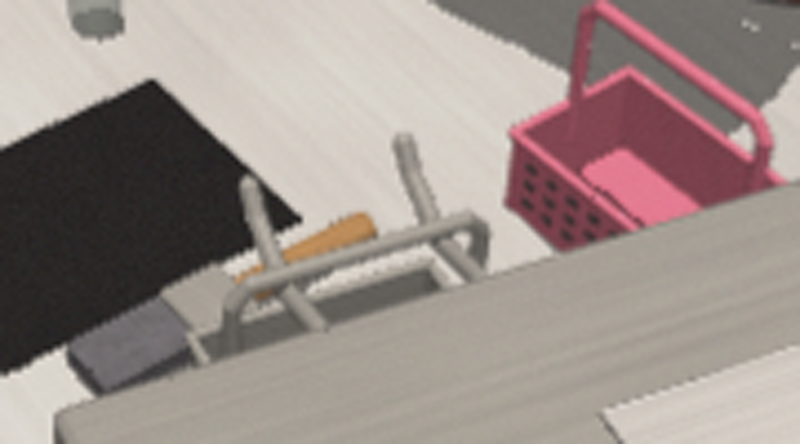

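```bash
python3 - <<'E'
from h import *
p,d=capture('scene'); S=cloud('scene',d); T=np.load('/tmp/topW.npy')
np.savez('/tmp/scene1.npz',p=p,d=d,S=S)
def loc(P,th):  # th: yaw so that y axis = (cos,sin) for chest
    pass
a=np.deg2rad(19.95)
yc=np.array([np.cos(a),np.sin(a)]); oc=np.array([-np.sin(a),np.cos(a)])
for nm,C in (('scene',S),('top',T)):
    P=C.reshape(-1,3); P=P[~np.isnan(P[:,0])]
    o=P[:,:2]@oc; y=P[:,:2]@yc
    # side panel
    m=(P[:,2]>.03)&(P[:,2]<.12)&(o<-.40)&(o>-.48)&(y>.2)&(y<.42)
    if m.sum()>50:
        A=P[m][:,:2]; vx,vy,x0,y0=cv2.fitLine(A.astype(np.float32),cv2.DIST_HUBER,0,.01,.01).ravel()
        print(nm,'panel',m.sum(),np.rad2deg(np.arctan2(vy,vx)),x0,y0,'o',np.median(o[m]))
    m=(P[:,2]>.1)&(P[:,2]<.28)&(o>-.457)&(o<-.38)&(y>.1)&(y<.5)
    Q=np.c_[y,o,P[:,2]][m]; print(nm,'hook pts',len(Q),Q.min(0).round(3),Q.max(0).round(3))
    np.save('/tmp/hk_%s.npy'%nm,Q)
    for zz in np.arange(.1,.28,.01):
        q=Q[(Q[:,2]>=zz)&(Q[:,2]<zz+.01)]
        if len(q)>2: print(' %.2f n%d y %.3f %.3f med %.3f o %.3f %.3f'%(zz,len(q),q[:,0].min(),q[:,0].max(),np.median(q[:,0]),q[:,1].min(),q[:,1].max()))
E
```

```text
scene panel 1261 19.951218 0.45402575 -0.32901168 o -0.46428195903671365
scene hook pts 334 [ 0.325 -0.457  0.125] [ 0.377 -0.418  0.259]
 0.12 n3 y 0.357 0.371 med 0.358 o -0.456 -0.456
 0.14 n10 y 0.329 0.369 med 0.364 o -0.452 -0.432
 0.15 n36 y 0.325 0.371 med 0.365 o -0.456 -0.429
 0.16 n57 y 0.331 0.373 med 0.358 o -0.457 -0.429
 0.17 n19 y 0.338 0.370 med 0.357 o -0.456 -0.432
 0.18 n18 y 0.336 0.364 med 0.351 o -0.435 -0.429
 0.19 n20 y 0.334 0.363 med 0.351 o -0.434 -0.426
 0.20 n16 y 0.338 0.363 med 0.353 o -0.429 -0.421
 0.21 n28 y 0.338 0.362 med 0.351 o -0.429 -0.418
 0.22 n31 y 0.336 0.364 med 0.350 o -0.433 -0.424
 0.23 n32 y 0.336 0.361 med 0.350 o -0.439 -0.428
 0.24 n33 y 0.336 0.363 med 0.352 o -0.445 -0.428
 0.25 n30 y 0.337 0.361 med 0.350 o -0.450 -0.436
top panel 475 20.369587 0.44142795 -0.3351455 o -0.4657003957538793
top hook pts 201 [ 0.328 -0.455  0.148] [ 0.367 -0.423  0.258]
 0.15 n19 y 0.328 0.367 med 0.347 o -0.446 -0.431
 0.16 n34 y 0.330 0.366 med 0.355 o -0.455 -0.431
 0.20 n3 y 0.341 0.349 med 0.347 o -0.425 -0.424
 0.21 n19 y 0.337 0.359 med 0.349 o -0.430 -0.423
 0.22 n26 y 0.336 0.359 med 0.348 o -0.434 -0.425
 0.23 n28 y 0.336 0.359 med 0.347 o -0.438 -0.431
 0.24 n38 y 0.336 0.359 med 0.348 o -0.447 -0.435
 0.25 n33 y 0.337 0.359 med 0.348 o -0.453 -0.442
```

```bash
python3 - <<'E'
from h import *
S=np.load('/tmp/scene1.npz'); p=S['p']
cv2.imwrite('pics/cropD.png',cv2.resize(cv2.cvtColor(p[110:240,140:320],cv2.COLOR_RGB2BGR),(792,572),interpolation=2))
E
```

```text
(no output)
```

View pics/cropD.png

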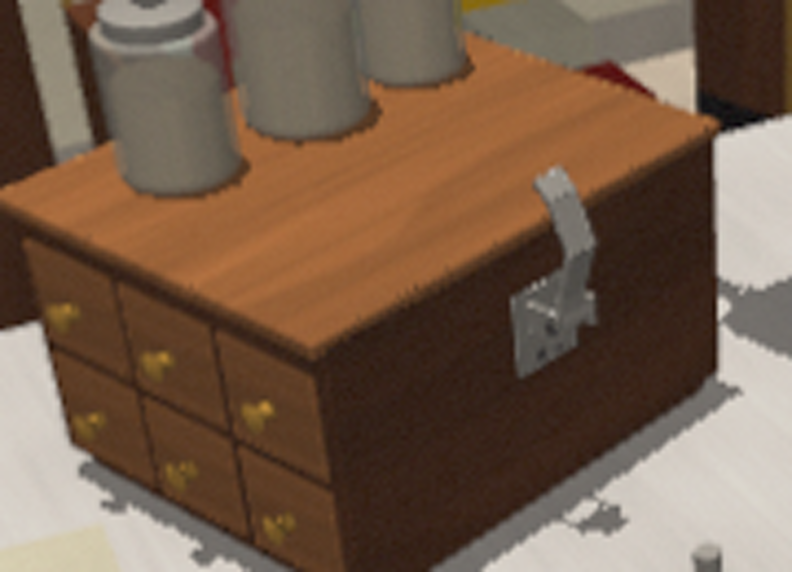

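```bash
python3 - <<'E'
from h import *
from scipy.optimize import least_squares
# hook fit
Q=np.vstack([np.load('/tmp/hk_scene.npy'),np.load('/tmp/hk_top.npy')])
q=Q[(Q[:,2]>.18)]
L=np.array([[18,0],[55,-10],[87,6],[96,17]])/1000
def seg(pts,th,o0,z0):
    s=np.c_[np.sin(th),np.cos(th)].ravel(); n=np.array([-np.cos(th),np.sin(th)])
    V=np.array([o0,z0])+L[:,:1]*s+L[:,1:]*n
    D=[]
    for a,b in zip(V[:-1],V[1:]):
        t=np.clip(((pts-a)@(b-a))/((b-a)@(b-a)),0,1)
        D.append(np.linalg.norm(pts-a-t[:,None]*(b-a),axis=1))
    return np.min(D,0)
for nm,qq in (('both',q),('top',Q[334:][Q[334:,2]>.18]),('scene',Q[:334][Q[:334,2]>.18])):
    r=least_squares(lambda x:seg(qq[:,1:],x[0],-.439+x[1],.1555)-.003,[.05,0],loss='soft_l1',f_scale=.002)
    print(nm,r.x,r.cost, 'y mid',(qq[:,0].min()+qq[:,0].max())/2, (np.percentile(qq[:,0],5)+np.percentile(qq[:,0],95))/2)
# machine
S=np.load('/tmp/scene1.npz')['S']; T=np.load('/tmp/topW.npy')
for ang in (-9.9,):
  a=np.deg2rad(ang); f=np.array([np.cos(a),np.sin(a)]); o=np.array([np.sin(a),-np.cos(a)])
  for nm,C in (('top',T),('scene',S)):
    P=C.reshape(-1,3); P=P[~np.isnan(P[:,0])]
    X=np.c_[P[:,:2]@f,P[:,:2]@o,P[:,2]]
    m=(X[:,2]>.02)&(X[:,2]<.19)&(X[:,1]<-.36)&(X[:,1]>-.43)&(X[:,0]>.35)&(X[:,0]<.65)
    if m.sum()>30:
      A=P[m]; vx,vy,x0,y0=cv2.fitLine(A[:,:2].astype(np.float32),cv2.DIST_HUBER,0,.01,.01).ravel()
      print(nm,'face',m.sum(),np.rad2deg(np.arctan2(vy,vx)),'o med',np.median(X[m][:,1]),np.percentile(X[m][:,1],[10,90]))
    m=(X[:,2]>.135)&(X[:,2]<.20)&(X[:,1]>-.40)&(X[:,1]<-.2)&(X[:,0]>.35)&(X[:,0]<.65)
    np.save('/tmp/br_%s.npy'%nm,X[m]); print(nm,m.sum())
    img=np.zeros((500,600,3),np.uint8)
    for x,y,z in X[m]:
        u=int((x-.4)*2400); v=int((y+.42)*2400)
        if 0<=u<600 and 0<=v<500: cv2.circle(img,(u,v),2,(255,int(np.clip((z-.135)/.05,0,1)*255),60),-1)
    cv2.imwrite('pics/br_%s.png'%nm,img)
E
```

```text
both [ 0.0885898  -0.00118206] 0.00039099842371211903 y mid 0.3490518857950822 0.3492765275793508
top [ 0.07045125 -0.00064018] 0.00011772062728280795 y mid 0.3476271102909798 0.34781595656115044
scene [ 0.12161626 -0.00278465] 0.00023812248303992371 y mid 0.3490518857950822 0.34983495111311697
top face 2098 -10.076544 o med -0.41221995290011626 [-0.41500021 -0.3756628 ]
top 575
scene face 43 -9.999378 o med -0.3656058465848931 [-0.37047148 -0.36151962]
scene 634
```

View pics/br_top.png

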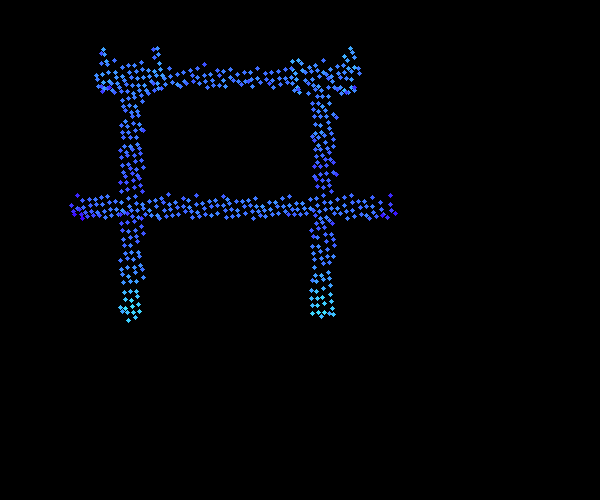

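View pics/br_scene.png

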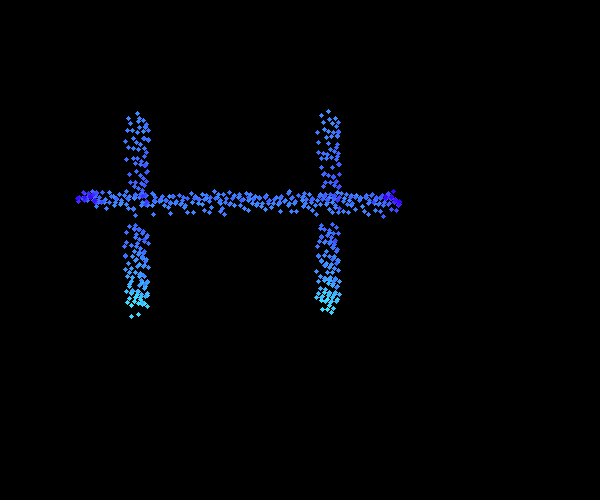

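```bash
cat >> h.py <<'E'
A=np.deg2rad(19.95); B=np.deg2rad(-9.95)
def chest(y,o,z): return np.array([y*np.cos(A)-o*np.sin(A), y*np.sin(A)+o*np.cos(A), z])
def mach(f,o,z): return np.array([f*np.cos(B)+o*np.sin(B), f*np.sin(B)-o*np.cos(B), z])
def todo(P,yawdeg=None,pt=True):
    s=observe(); R=np.array(s['eef_rot']); p=np.array(s['tcp_pos'])
    if yawdeg is not None:
        c,si=np.cos(np.deg2rad(yawdeg)),np.sin(np.deg2rad(yawdeg))
        Rt=np.array([[c,0,-si],[si,0,c],[0,-1,0]])
        rv=cv2.Rodrigues(R.T@Rt)[0].ravel()
    else: Rt=R; rv=np.zeros(3)
    d=np.array(P)-p
    print('t',round(s['time_s'],2),'p',p.round(4),'yaw',round(np.rad2deg(np.arctan2(R[1,0],R[0,0])),2),'down',R[:,1].round(3),'q',np.round(s['joint_pos'],2),'w',round(s['width'],4),'F',np.round(s['wrist_force'],1))
    print('  world d',d.round(4),' now-tool d',(R.T@d).round(4),' target-tool d',(Rt.T@d).round(4),' rot',rv.round(4))
E
python3 -c "
from h import *
todo(chest(.3487,-.436,.30),19.95)"
python3 -m crank '[[0,-0.035,0,0,0,0,0.3],[0,-0.035,0,0,-0.148,0,0.3],[0,0,0,0,-0.148,0,0.3],[0,0,0,0,-0.148,0,0.3],[0,0,0,0,-0.148,0,0.3],[0,0,0,0,-0.148,0,0.3],[0,0,0,0,-0.148,0,0.3],[0,0,0,0,-0.148,0,0.3]]' 40
python3 -c "
from h import *
todo(chest(.3487,-.436,.30),19.95)"
```

```text
t 1.0 p [ 0.2221 -0.4757  0.2313] yaw -64.97 down [ 0. -0. -1.] q [-1.27  0.29 -0.15  1.13 -0.    1.43] w 0.0857 F [ 0.6 -0.6 -0.4]
  world d [0.2544 0.1848 0.0687]  now-tool d [-0.0599 -0.0687  0.3087]  target-tool d [ 0.3022 -0.0687  0.0869]  rot [ 0.     -1.4822  0.    ]
time_s: 1.8
tcp_pos: [0.2221, -0.4757, 0.3013]
eef_rot: [[0.996, 0.0, 0.092], [-0.092, -0.0, 0.996], [0.0, -1.0, -0.0]]
wrist_force: [-0.6, 0.2, -0.0]
width: 0.0598
t 1.8 p [ 0.2221 -0.4757  0.3013] yaw -5.27 down [ 0. -0. -1.] q [-1.27  0.26 -0.01  1.3   0.    0.39] w 0.0598 F [-0.6  0.2 -0. ]
  world d [ 0.2544  0.1849 -0.0013]  now-tool d [0.2364 0.0013 0.2074]  target-tool d [0.3022 0.0013 0.0869]  rot [ 0.     -0.4401  0.    ]
```

```bash

python3 -m crank '[[0,0,0,0,-0.147,0,0.3],[0,0,0,0,-0.147,0,0.3],[0,0,0,0,-0.146,0,0.3],[0.04,0,0.0124,0,0,0,0.3],[0.044,0,0.0124,0,0,0,0.3],[0.044,0,0.0124,0,0,0,0.3],[0.044,0,0.0124,0,0,0,0.3],[0.044,0,0.0124,0,0,0,0.3]]'
python3 -m crank '[[0.044,0,0.0124,0,0,0,0.3],[0.042,0,0.0124,0,0,0,0.3]]'
python3 - <<'E'
from h import *
todo(chest(.3487,-.436,.2185),19.95)
p,d=capture('wrist'); save('w1',p)
cm=camera_model('wrist'); W=cloud('wrist',d,cm)
print(proj('wrist',[chest(.3487,-.436,.2375),chest(.3487,-.439,.2555)],cm).round(1))
P=W.reshape(-1,3);P=P[~np.isnan(P[:,0])]
y=P[:,0]*np.cos(A)+P[:,1]*np.sin(A); o=-P[:,0]*np.sin(A)+P[:,1]*np.cos(A)
for a,b in ((.18,.20),(.20,.22),(.222,.24),(.24,.265)):
    m=(P[:,2]>a)&(P[:,2]<b)&(o>-.455)&(o<-.39)&(abs(y-.349)<.04)
    if m.sum(): print(a,m.sum(),'y',np.percentile(y[m],[2,50,98]).round(4),'o',np.percentile(o[m],[2,50,98]).round(4))
E
```

```text
time_s: 2.6
tcp_pos: [0.4061, -0.3436, 0.3015]
eef_rot: [[0.942, 0.0, -0.335], [0.335, -0.0, 0.942], [0.0, -1.0, -0.0]]
wrist_force: [0.6, -1.1, -0.5]
width: 0.0598
time_s: 2.8
tcp_pos: [0.479, -0.2913, 0.3014]
eef_rot: [[0.942, 0.0, -0.336], [0.336, -0.0, 0.942], [0.0, -1.0, -0.0]]
wrist_force: [-0.2, -0.9, -0.0]
width: 0.06
t 2.8 p [ 0.479  -0.2913  0.3014] yaw 19.61 down [ 0. -0. -1.] q [-0.68  0.33  0.09  1.33 -0.    0.55] w 0.06 F [-0.2 -0.9 -0. ]
  world d [-0.0024  0.0004 -0.0829]  now-tool d [-0.0022  0.0829  0.0012]  target-tool d [-0.0022  0.0829  0.0012]  rot [ 0.0003 -0.006   0.0002]
[[314.8 263.6]
 [313.9 280.7]]
0.2 459 y [0.3414 0.3526 0.3643] o [-0.4267 -0.424  -0.4217]
0.222 911 y [0.3415 0.3528 0.3644] o [-0.4353 -0.4313 -0.4271]
0.24 1489 y [0.3415 0.3529 0.3643] o [-0.4505 -0.4422 -0.4352]
```

View pics/w1.png

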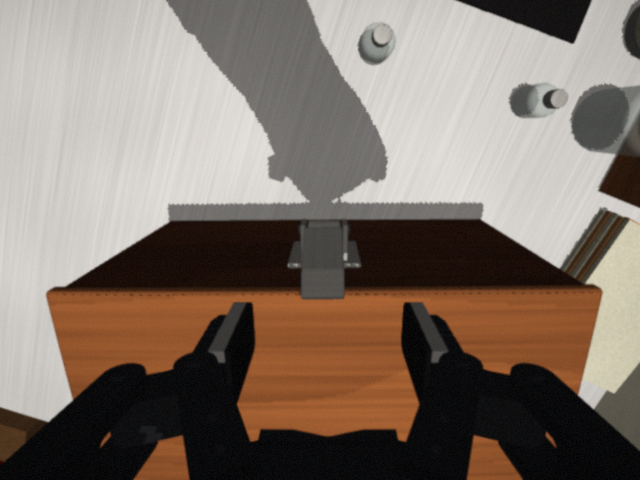

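```bash

python3 -m crank '[[-0.0005,0.04,0.001,0,-0.006,0,0.3],[0,0.041,0,0,0,0,0.3],[0,0,0,0,0,0,0.6],[0,0,0,0,0,0,0.9],[0,0,0,0,0,0,0.9],[0,0,0,0,0,0,0.9]]' 25
python3 - <<'E'
from h import *
todo(chest(.3487,-.436,.2185),19.95)
p,d=capture('wrist'); save('w2',p)
E
```

```text
time_s: 3.45
tcp_pos: [0.4765, -0.2929, 0.2222]
eef_rot: [[0.94, 0.0, -0.34], [0.34, -0.002, 0.94], [-0.0, -1.0, -0.002]]
wrist_force: [-5.6, -0.7, 0.1]
width: 0.0234
t 3.45 p [ 0.4765 -0.2929  0.2222] yaw 19.89 down [ 0.    -0.002 -1.   ] q [-0.68  0.36 -0.08  1.13 -0.    0.54] w 0.0234 F [-5.6 -0.7  0.1]
  world d [-0.      0.002  -0.0037]  now-tool d [0.0007 0.0037 0.0019]  target-tool d [0.0007 0.0037 0.0019]  rot [ 0.0019 -0.001  -0.0002]
```

View pics/w2.png

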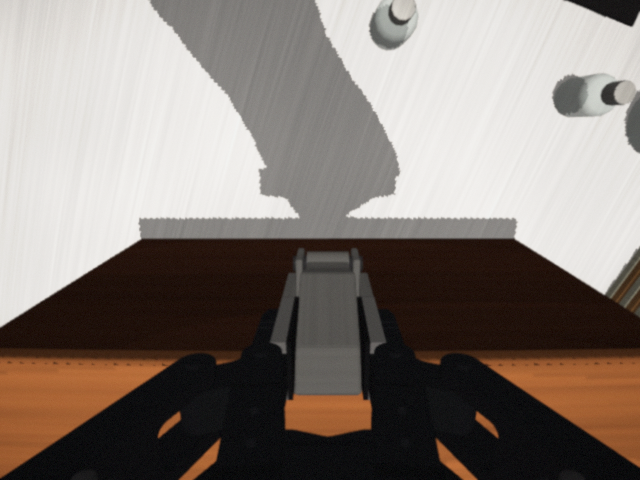

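```bash

python3 -m crank '[[0,0.0007,0.0085,0,0,0,0.9],[0,0.0016,0.0084,0,0,0,0.9],[0,0.0023,0.0083,0,0,0,0.9],[0,0.0032,0.0079,0,0,0,0.9],[0,0.004,0.0076,0,0,0,0.9],[0,0.0047,0.0072,0,0,0,0.9],[0,0.0053,0.0066,0,0,0,0.9],[0,0.0061,0.0061,0,0,0,0.9]]'
python3 -m crank '[[0,0.0066,0.0055,0,0,0,0.9],[0,0.0071,0.0048,0,0,0,0.9],[0,0.0075,0.004,0,0,0,0.9],[0,0.008,0.0033,0,0,0,0.9],[0,0.0082,0.0024,0,0,0,0.9],[0,0.0084,0.0017,0,0,0,0.9],[0,0.0085,0.0007,0,0,0,0.9]]'
python3 -m crank '[[0,0.004,0,0,0,0,0.9],[0,0,0,0,0,0,0.9]]'
python3 -c "
from h import *
todo(chest(.35,-.358,.14),19.95)"
```

```text
time_s: 4.3
tcp_pos: [0.4562, -0.2366, 0.1955]
eef_rot: [[0.94, 0.002, -0.34], [0.34, -0.005, 0.94], [0.0, -1.0, -0.005]]
wrist_force: [-8.1, -1.9, 8.8]
width: 0.0231
time_s: 5.0
tcp_pos: [0.4481, -0.2144, 0.1398]
eef_rot: [[0.94, 0.0, -0.341], [0.341, -0.001, 0.94], [-0.0, -1.0, -0.001]]
wrist_force: [-7.9, 1.1, 4.9]
width: 0.023
time_s: 5.2
tcp_pos: [0.448, -0.2143, 0.1354]
eef_rot: [[0.94, -0.0, -0.341], [0.341, -0.001, 0.94], [-0.001, -1.0, -0.001]]
wrist_force: [-7.8, 2.1, 2.1]
width: 0.0233
t 5.2 p [ 0.448  -0.2143  0.1354] yaw 19.91 down [-0.    -0.001 -1.   ] q [-0.59  0.32 -0.39  0.87 -0.    0.63] w 0.0233 F [-7.8  2.1  2.1]
  world d [ 0.0031 -0.0028  0.0046]  now-tool d [ 0.002  -0.0046 -0.0037]  target-tool d [ 0.002  -0.0046 -0.0037]  rot [ 0.0006 -0.0007 -0.0007]
```

```bash

python3 -m crank '[[0,0.003,0,0,0,0,0.9],[0,0,0,0,0,0,0.9]]'
python3 -m crank '[[0,0.003,0,0,0,0,0.9],[0,0,0,0,0,0,0.9]]'
python3 - <<'E'
from h import *
p,d=capture('wrist'); save('w3',p)
E
```

```text
time_s: 5.4
tcp_pos: [0.4481, -0.2143, 0.133]
eef_rot: [[0.94, -0.0, -0.341], [0.341, -0.001, 0.94], [-0.001, -1.0, -0.001]]
wrist_force: [-9.4, 2.6, 4.8]
width: 0.0231
time_s: 5.6
tcp_pos: [0.4484, -0.2147, 0.1318]
eef_rot: [[0.94, 0.001, -0.341], [0.341, -0.002, 0.94], [0.0, -1.0, -0.003]]
wrist_force: [-14.5, 4.9, 28.6]
width: 0.0234
```

View pics/w3.png

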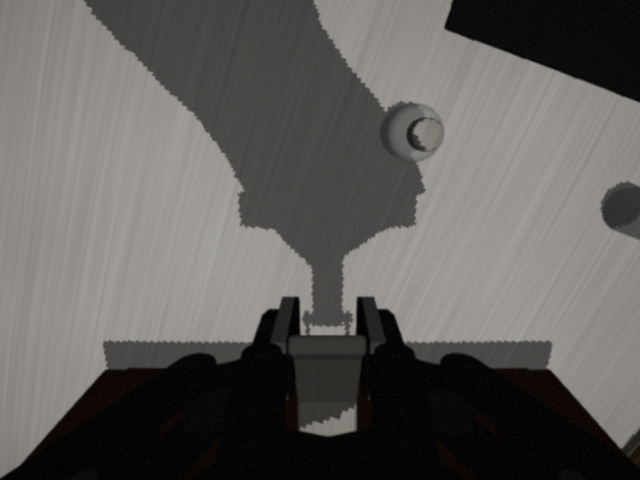

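```bash

python3 -m crank '[[0,-0.003,0,0,0,0,0.5],[0,0,0,0,0,0,0.3],[0,0,0,0,0,0,0.3],[0,-0.04,0,0,0,0,0.3],[0,-0.05,0,0,0,0,0.3],[0,-0.05,0,0,0,0,0.3],[0,0,0,0,0,0,0.3]]'
python3 - <<'E'
from h import *
todo(mach(.4985,-.3348,.25),80)
P=[]
for c in ('wrist','scene','top'):
    p,d=capture(c); cm=camera_model(c); W=cloud(c,d,cm); save('h4'+c,p)
    X=W.reshape(-1,3);X=X[~np.isnan(X[:,0])]
    y=X[:,0]*np.cos(A)+X[:,1]*np.sin(A); o=-X[:,0]*np.sin(A)+X[:,1]*np.cos(A)
    m=(X[:,2]>.13)&(X[:,2]<.19)&(o>-.425)&(o<-.30)&(abs(y-.349)<.04)
    if m.sum()<5: print(c,m.sum()); continue
    print(c,m.sum(),'y',np.percentile(y[m],[2,50,98]).round(4),'o max',np.percentile(o[m],98).round(4))
    for a in np.arange(-.42,-.33,.01):
        mm=m&(o>=a)&(o<a+.01)
        if mm.sum(): print('   o %.3f z %.4f'%(a+.005-(-.4405),np.median(X[mm,2])), mm.sum())
E
```

```text
time_s: 6.35
tcp_pos: [0.4512, -0.2157, 0.2776]
eef_rot: [[0.94, 0.009, -0.341], [0.341, -0.006, 0.94], [0.006, -1.0, -0.008]]
wrist_force: [0.3, 0.1, -0.9]
width: 0.0598
t 6.35 p [ 0.4512 -0.2157  0.2776] yaw 19.94 down [ 0.009 -0.006 -1.   ] q [-0.59  0.21 -0.14  1.21  0.    0.63] w 0.0598 F [ 0.3  0.1 -0.9]
  world d [ 0.0976  0.4593 -0.0276]  now-tool d [0.2482 0.0259 0.3987]  target-tool d [ 0.4693  0.0276 -0.0164]  rot [ 0.0108 -1.0482  0.0014]
wrist 3345 y [0.3353 0.3467 0.3581] o max -0.3408
   o 0.026 z 0.1528 414
   o 0.036 z 0.1501 417
   o 0.046 z 0.1475 415
   o 0.056 z 0.1454 379
   o 0.066 z 0.1491 338
   o 0.076 z 0.1539 365
   o 0.086 z 0.1588 366
   o 0.096 z 0.1694 453
   o 0.106 z 0.1687 12
scene 156 y [0.3374 0.3529 0.3622] o max -0.3394
   o 0.026 z 0.1577 24
   o 0.036 z 0.1557 23
   o 0.046 z 0.1533 23
   o 0.056 z 0.1519 20
   o 0.066 z 0.1545 12
   o 0.076 z 0.1581 11
   o 0.086 z 0.1629 10
   o 0.096 z 0.1736 19
   o 0.106 z 0.1746 4
top 62 y [0.3368 0.3481 0.3592] o max -0.3399
   o 0.076 z 0.1599 3
   o 0.086 z 0.1625 28
   o 0.096 z 0.1720 29
   o 0.106 z 0.1749 2
```

```bash

python3 -m crank '[[0,0,0,0.009,-0.1497,-0.005,0.35],[0,0,0,0,-0.1497,0,0.35],[0,0,0,0,-0.1497,0,0.35],[0,0,0,0,-0.1497,0,0.35],[0,0,0,0,-0.1497,0,0.35],[0,0,0,0,-0.1497,0,0.35],[0,0,0,0,-0.1497,0,0.35]]'
python3 -m crank '[[0.04,0,-0.0016,0,0,0,0.35],[0.047,0,-0.0016,0,0,0,0.35],[0.047,0,-0.0016,0,0,0,0.35],[0.047,0,-0.0016,0,0,0,0.35],[0.047,0,-0.0016,0,0,0,0.35],[0.047,0,-0.0016,0,0,0,0.35],[0.047,0,-0.0016,0,0,0,0.35],[0.047,0,-0.0016,0,0,0,0.35]]'
python3 -c "
from h import *
todo(mach(.4985,-.3348,.25),80.05)"
```

```text
time_s: 7.2
tcp_pos: [0.4477, -0.2134, 0.2694]
eef_rot: [[0.168, -0.002, -0.986], [0.986, 0.012, 0.168], [0.012, -1.0, 0.004]]
wrist_force: [0.7, 0.1, 1.0]
width: 0.0554
time_s: 8.0
tcp_pos: [0.5245, 0.1492, 0.2732]
eef_rot: [[0.174, -0.002, -0.985], [0.985, 0.01, 0.174], [0.009, -1.0, 0.003]]
wrist_force: [0.5, -1.0, -0.1]
width: 0.0553
t 8.0 p [0.5245 0.1492 0.2732] yaw 79.98 down [-0.002  0.01  -1.   ] q [ 0.14  0.31 -0.02  1.25  0.01  0.31] w 0.0553 F [ 0.5 -1.  -0.1]
  world d [ 0.0243  0.0944 -0.0232]  now-tool d [ 0.097   0.0241 -0.0076]  target-tool d [ 0.0972  0.0232 -0.0076]  rot [-0.0034 -0.0013  0.0094]
```

```bash

python3 -m crank '[[0.045,0,-0.0038,-0.0034,-0.001,0.0094,0.35],[0.04,0,-0.0038,0,0,0,0.35],[0.012,0,0,0,0,0,0.35],[0,0,0,0,0,0,0.35]]'
python3 - <<'E'
from h import *
todo(mach(.4985,-.3348,.137),80.05)
p,d=capture('wrist'); save('w5',p); cm=camera_model('wrist'); W=cloud('wrist',d,cm)
X=W.reshape(-1,3);X=X[~np.isnan(X[:,0])]
f=X[:,0]*np.cos(B)+X[:,1]*np.sin(B); o=X[:,0]*np.sin(B)-X[:,1]*np.cos(B)
m=(X[:,2]>.145)&(X[:,2]<.172)&(o>-.36)&(o<-.31)&(f>.465)&(f<.525)
print(m.sum(),'bar o',np.percentile(o[m],[2,50,98]).round(4),'z',np.percentile(X[m,2],[2,50,98]).round(4))
m=(X[:,2]>.14)&(X[:,2]<.175)&(abs(o+.3348)<.008)
print('f ends',np.percentile(f[m],[0,1,50,99,100]).round(4))
m=(X[:,2]>.14)&(X[:,2]<.18)&(o>-.322)&(o<-.30)
for a,b in ((.43,.48),(.51,.56)):
    mm=m&(f>a)&(f<b); print('arm f',mm.sum(),np.percentile(f[mm],[2,50,98]).round(4) if mm.sum() else '')
print(proj('wrist',[mach(.4985,-.3348,.156)],cm))
E
```

```text
time_s: 8.4
tcp_pos: [0.5488, 0.2427, 0.2734]
eef_rot: [[0.171, -0.0, -0.985], [0.985, -0.0, 0.171], [-0.0, -1.0, 0.0]]
wrist_force: [-0.3, -0.2, -0.1]
width: 0.0556
t 8.4 p [0.5488 0.2427 0.2734] yaw 80.17 down [-0. -0. -1.] q [ 0.29  0.42  0.15  1.3  -0.    0.47] w 0.0556 F [-0.3 -0.2 -0.1]
  world d [ 0.      0.001  -0.1364]  now-tool d [1.000e-03 1.364e-01 1.000e-04]  target-tool d [9.000e-04 1.364e-01 1.000e-04]  rot [-0.0003  0.0021 -0.0005]
1038 bar o [-0.3358 -0.3316 -0.3274] z [0.1559 0.1587 0.1604]
f ends [0.431  0.4328 0.4871 0.56   0.5654]
arm f 511 [0.4509 0.455  0.4603]
arm f 431 [0.5307 0.5338 0.5397]
[[332.41332446 236.20147608]]
```

View pics/w5.png

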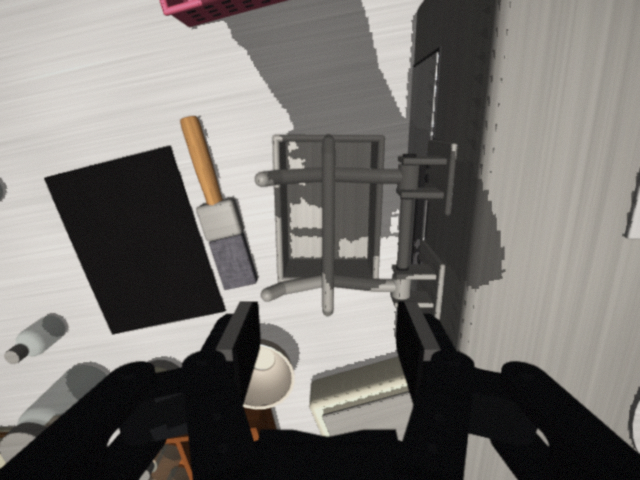

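```bash

python3 -m crank '[[0,0.035,0,0,0,0,0.35],[0,0.045,0,0,0,0,0.35],[0,0.036,0,0,0,0,0.4],[0,0.019,0,0,0,0,0.5],[0,0,0,0,0,0,0.7],[0,0,0,0,0,0,1],[0,0,0,0,0,0,1],[0,0,0,0,0,0,1]]' 80
python3 - <<'E'
from h import *
todo(mach(.4985,-.3348,.137),80.05)
p,d=capture('wrist'); save('w6',p)
E
```

```text
time_s: 9.25
tcp_pos: [0.5508, 0.2415, 0.1417]
eef_rot: [[0.173, 0.005, -0.985], [0.985, 0.001, 0.173], [0.002, -1.0, -0.005]]
wrist_force: [1.4, 0.8, -1.0]
width: 0.0062
t 9.25 p [0.5508 0.2415 0.1417] yaw 80.01 down [ 0.005  0.001 -1.   ] q [ 0.29  0.49 -0.09  0.98 -0.    0.47] w 0.0062 F [ 1.4  0.8 -1. ]
  world d [-0.0019  0.0022 -0.0047]  now-tool d [0.0018 0.0047 0.0023]  target-tool d [0.0018 0.0047 0.0023]  rot [ 0.0045 -0.0006  0.0018]
```

View pics/w6.png

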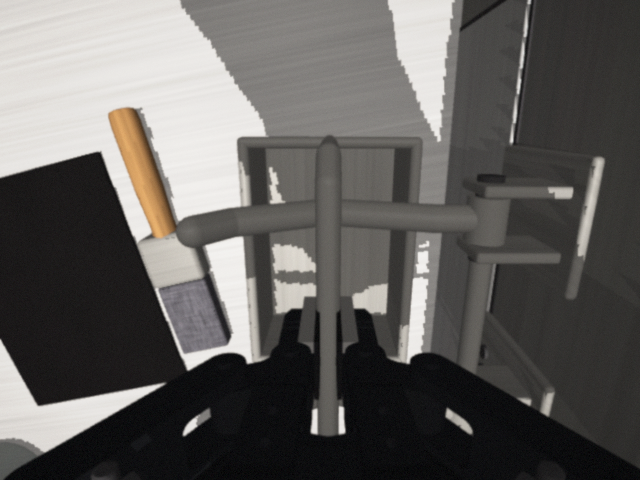

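```bash

python3 -m crank '[[0,0,0,0,0,0,1],[0,0,0,0,0,0,1]]' 80
python3 -m crank '[[0,-0.006,0,0,0,0,1],[0,-0.006,0,0,0,0,1]]' 80
```

```text
time_s: 9.5
tcp_pos: [0.5508, 0.2417, 0.1414]
eef_rot: [[0.173, 0.005, -0.985], [0.985, 0.001, 0.173], [0.002, -1.0, -0.005]]
wrist_force: [2.1, 0.7, 4.5]
width: 0.0059
time_s: 9.7
tcp_pos: [0.5489, 0.2413, 0.1521]
eef_rot: [[0.173, 0.0, -0.985], [0.985, -0.0, 0.173], [-0.0, -1.0, -0.001]]
wrist_force: [0.0, 0.3, -3.4]
width: 0.0061
```

```bash

python3 -m crank '[[0,-0.014,0,0,0,0,1],[0,-0.015,0,0,0,0,1],[-0.015,-0.003,0,0,0,0,1],[-0.025,0,0,0,0,0,1],[-0.03,0,0,0,0,0,1],[-0.03,0,0,0,0,0,1],[-0.03,0,0,0,0,0,1],[0,0,0,0,0,0,1]]'
python3 - <<'E'
from h import *
todo([.5686,.0172,.1225],109.95)
p,d=capture('wrist'); save('w7',p)
p,d=capture('scene'); save('s7',p)
E
```

```text
time_s: 10.5
tcp_pos: [0.5257, 0.1096, 0.1838]
eef_rot: [[0.176, 0.001, -0.984], [0.984, -0.002, 0.176], [-0.002, -1.0, -0.001]]
wrist_force: [-0.5, -0.1, -3.2]
width: 0.0057
t 10.5 p [0.5257 0.1096 0.1838] yaw 79.85 down [ 0.001 -0.002 -1.   ] q [ 0.07  0.34 -0.21  1.02 -0.    0.25] w 0.0057 F [-0.5 -0.1 -3.2]
  world d [ 0.0429 -0.0924 -0.0613]  now-tool d [-0.0833  0.0615 -0.0585]  target-tool d [-0.1015  0.0613 -0.0088]  rot [ 4.000e-04 -5.254e-01 -1.800e-03]
```

View pics/w7.png

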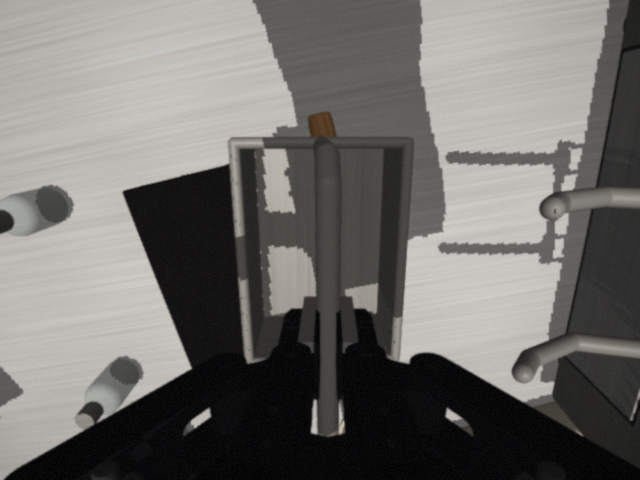

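View pics/s7.png

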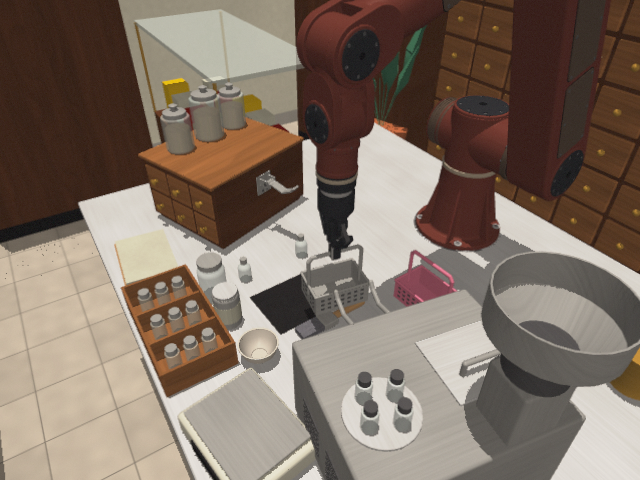

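```bash

python3 -m crank '[[-0.015,0,0,0,-0.131,0,1],[-0.0,0,0,0,-0.131,0,1],[0,0,0,0,-0.131,0,1],[0,0,0,0,-0.131,0,1],[-0.03,0,-0.002,0,0,0,1],[-0.03,0,-0.002,0,0,0,1],[-0.026,0,-0.003,0,0,0,1],[0,0.02,0,0,0,0,1]]'
python3 - <<'E'
from h import *
todo([.5686,.0172,.1225],109.95)
E
```

```text
time_s: 11.4
tcp_pos: [0.5641, 0.0179, 0.166]
eef_rot: [[-0.341, 0.008, -0.94], [0.94, -0.001, -0.341], [-0.004, -1.0, -0.007]]
wrist_force: [1.0, 1.1, -5.2]
width: 0.006
t 11.4 p [0.5641 0.0179 0.166 ] yaw 109.96 down [ 0.008 -0.001 -1.   ] q [-0.1   0.4  -0.17  0.99 -0.   -0.45] w 0.006 F [ 1.   1.1 -5.2]
  world d [ 0.0045 -0.0007 -0.0435]  now-tool d [-0.002   0.0435 -0.0037]  target-tool d [-0.0022  0.0435 -0.004 ]  rot [ 0.0071  0.0001 -0.0039]
```

```bash

python3 -m crank '[[0,0.015,-0.003,0.007,0,-0.004,1],[0,0.014,0,0,0,0,1],[0,0.01,0,0,0,0,1],[0,0.003,0,0,0,0,1],[0,0,0,0,0,0,1]]'
python3 -m crank '[[0,0.002,0,0,0,0,1],[0,0,0,0,0,0,1]]'
python3 -m crank '[[0,0.002,0,0,0,0,1],[0,0,0,0,0,0,1]]'
```

```text
time_s: 11.9
tcp_pos: [0.563, 0.0221, 0.1221]
eef_rot: [[-0.344, -0.006, -0.939], [0.939, 0.002, -0.344], [0.004, -1.0, 0.005]]
wrist_force: [1.1, -1.1, -3.6]
width: 0.0059
time_s: 12.1
tcp_pos: [0.5637, 0.0217, 0.1208]
eef_rot: [[-0.343, -0.005, -0.939], [0.939, 0.002, -0.343], [0.004, -1.0, 0.004]]
wrist_force: [-2.0, 2.0, 0.3]
width: 0.0056
time_s: 12.3
tcp_pos: [0.5634, 0.0224, 0.1204]
eef_rot: [[-0.344, -0.004, -0.939], [0.939, 0.003, -0.344], [0.005, -1.0, 0.003]]
wrist_force: [-8.5, 4.9, 18.7]
width: 0.0057
```

```bash

python3 -m crank '[[0,-0.001,0,0,0,0,0.8],[0,0,0,0,0,0,0.5],[0,0,0,0,0,0,0.35],[0,0,0,0,0,0,0.35],[0,-0.04,0,0,0,0,0.35],[0,-0.05,0,0,0,0,0.35],[0,-0.04,0,0,0,0,0.35],[0,0,0,0,0,0,0.35]]'
python3 - <<'E'
from h import *
todo([.5686,.0172,.1225],109.95)
ends=[]
for c in ('wrist','top','scene'):
    p,d=capture(c); cm=camera_model(c); W=cloud(c,d,cm); save('r8'+c,p)
    X=W.reshape(-1,3); k=~np.isnan(X[:,0]); X=X[k]
    m=(X[:,2]>.12)&(X[:,2]<.15)&(np.hypot(X[:,0]-.565,X[:,1]-.02)<.09)
    if m.sum()<20: print(c,m.sum()); continue
    q=X[m]; mm=q[:,2]>.126; vx,vy,x0,y0=cv2.fitLine(q[mm][:,:2].astype(np.float32),cv2.DIST_HUBER,0,.01,.01).ravel()
    if vx<0: vx,vy=-vx,-vy
    s=(q[:,:2]-[x0,y0])@[vx,vy]; lo,hi=s.min(),s.max(); mid=np.array([x0,y0])+np.array([vx,vy])*(lo+hi)/2
    print(c,m.sum(),'yaw',np.rad2deg(np.arctan2(vy,vx)).round(2),'len',(hi-lo).round(4),'mid',mid.round(4),'z',np.percentile(q[:,2],[50,95]).round(4))
E
```

```text
time_s: 13.1
tcp_pos: [0.5671, 0.0208, 0.255]
eef_rot: [[-0.343, 0.004, -0.939], [0.939, 0.001, -0.343], [-0.0, -1.0, -0.004]]
wrist_force: [0.6, 0.2, 0.7]
width: 0.0553
t 13.1 p [0.5671 0.0208 0.255 ] yaw 110.05 down [ 0.004  0.001 -1.   ] q [-0.09  0.36  0.01  1.21  0.   -0.44] w 0.0553 F [0.6 0.2 0.7]
  world d [ 0.0015 -0.0036 -0.1325]  now-tool d [-0.0039  0.1325  0.0003]  target-tool d [-0.0039  0.1325 -0.0002]  rot [ 0.0038  0.0018 -0.0005]
wrist 2195 yaw 20.07 len 0.1342 mid [0.5587 0.0219] z [0.1338 0.1355]
top 0
scene 195 yaw 19.6 len 0.1309 mid [0.5621 0.0265] z [0.1378 0.1414]
```

View pics/r8wrist.png

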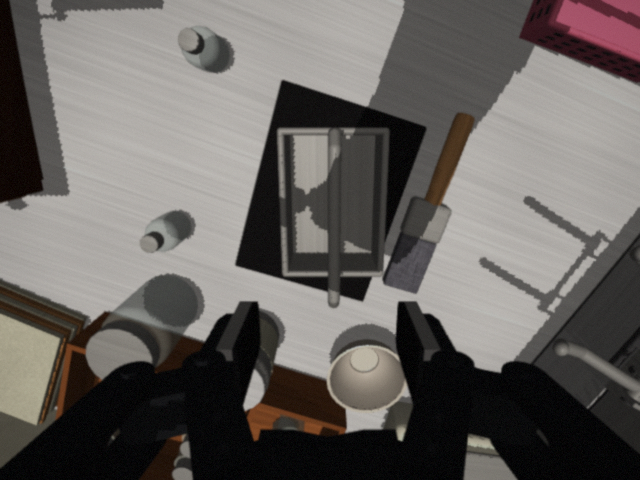

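View pics/r8scene.png

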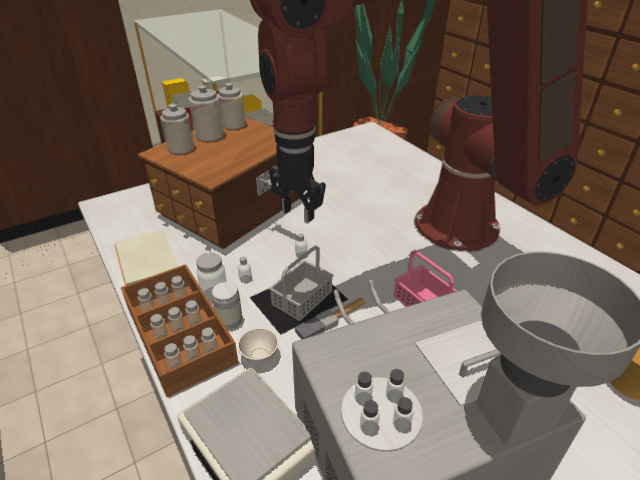

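```bash

python3 - <<'E'
from h import *
todo(chest(.579,-.1713,.115),109.95)
X=[chest(.535+k,-.1713,.134) for k in (-.055,0,.044,.055)]
print(proj('wrist',X).round(0).tolist())
E
```

```text
t 13.25 p [0.564  0.0211 0.2488] yaw 110.05 down [-0.006  0.002 -1.   ] q [-0.09  0.36 -0.    1.21  0.   -0.44] w 0.0555 F [-0.2  0.2 -0.7]
  world d [ 0.0387  0.0154 -0.1338]  now-tool d [ 0.0007  0.1336 -0.0423]  target-tool d [ 0.0013  0.1338 -0.0416]  rot [-0.0049  0.0018  0.0037]
[[331.0, 156.0], [330.0, 236.0], [330.0, 294.0], [330.0, 308.0]]
```

```bash

python3 - <<'E'
from h import *
for c in ('wrist','wrist'):
    cm=camera_model(c); p,d=capture(c); W=cloud(c,d,cm)
    X=W.reshape(-1,3); k=~np.isnan(X[:,0]); X=X[k]
    m=(X[:,2]>.12)&(X[:,2]<.15)&(np.hypot(X[:,0]-.565,X[:,1]-.02)<.09)
    q=X[m]; mm=q[:,2]>.126; vx,vy,x0,y0=cv2.fitLine(q[mm][:,:2].astype(np.float32),cv2.DIST_HUBER,0,.01,.01).ravel()
    if vx<0: vx,vy=-vx,-vy
    s=(q[:,:2]-[x0,y0])@[vx,vy]; lo,hi=s.min(),s.max(); mid=np.array([x0,y0])+np.array([vx,vy])*(lo+hi)/2
    print(c,'yaw',np.rad2deg(np.arctan2(vy,vx)).round(2),'len',(hi-lo).round(4),'mid',mid.round(4),'y,o',(mid@[np.cos(A),np.sin(A)]).round(4),(mid@[-np.sin(A),np.cos(A)]).round(4))
    # basket rim
    y=X[:,0]*np.cos(A)+X[:,1]*np.sin(A); o=-X[:,0]*np.sin(A)+X[:,1]*np.cos(A)
    m=(X[:,2]>.052)&(X[:,2]<.066)&(abs(y-.535)<.09)&(abs(o+.17)<.06)
    print(' rim y',np.percentile(y[m],[1,99]).round(4),'o',np.percentile(o[m],[1,99]).round(4))
todo(chest(.579,-.1713,.115),109.95)
E
```

```text
wrist yaw 20.05 len 0.1344 mid [0.5604 0.0216] y,o 0.5341 -0.1709
 rim y [0.4674 0.6017] o [-0.2184 -0.1231]
wrist yaw 20.01 len 0.1342 mid [0.5603 0.0217] y,o 0.5341 -0.1708
 rim y [0.4675 0.6016] o [-0.2184 -0.1231]
t 13.35 p [0.5634 0.0212 0.2479] yaw 110.05 down [-0.008  0.002 -1.   ] q [-0.09  0.36 -0.    1.21  0.   -0.44] w 0.0556 F [ 0.2  0.7 -0.2]
  world d [ 0.0393  0.0153 -0.1329]  now-tool d [ 0.0003  0.1326 -0.0431]  target-tool d [ 0.001   0.1329 -0.0422]  rot [-0.0067  0.0018  0.0045]
```

```bash

python3 -m crank '[[0,0.03,-0.02,-0.006,0.0018,0.0045,0.35],[0.001,0.04,-0.021,0,0,0,0.35],[0,0.035,0,0,0,0,0.35],[0,0.02,0,0,0,0,0.4],[0,0,0,0,0,0,0.4]]'
python3 -c "
from h import *
todo(chest(.578,-.1713,.115),109.95)"
```

```text
time_s: 13.85
tcp_pos: [0.5992, 0.0364, 0.1199]
eef_rot: [[-0.341, -0.006, -0.94], [0.94, 0.0, -0.341], [0.002, -1.0, 0.006]]
wrist_force: [-0.4, 0.1, 0.4]
width: 0.0513
t 13.85 p [0.5992 0.0364 0.1199] yaw 109.96 down [-0.006  0.    -1.   ] q [-0.06  0.52 -0.11  0.95 -0.   -0.41] w 0.0513 F [-0.4  0.1  0.4]
  world d [ 0.0025 -0.0002 -0.0049]  now-tool d [-0.0011  0.0049 -0.0024]  target-tool d [-0.001   0.0049 -0.0023]  rot [-0.0058  0.0001  0.0021]
```

```bash

python3 -m crank '[[0,0.005,-0.002,-0.0055,0,0.002,0.4],[0,0,0,0,0,0,0.6],[0,0,0,0,0,0,0.8],[0,0,0,0,0,0,1],[0,0,0,0,0,0,1],[0,0,0,0,0,0,1]]' 100
python3 - <<'E'
from h import *
todo(chest(.578,-.1713,.115),109.95)
p,d=capture('wrist'); save('w9',p)
E
```

```text
time_s: 14.45
tcp_pos: [0.6048, 0.0372, 0.1205]
eef_rot: [[-0.342, 0.009, -0.94], [0.94, 0.0, -0.342], [-0.003, -1.0, -0.009]]
wrist_force: [-2.4, 2.2, 6.7]
width: 0.0056
t 14.45 p [0.6048 0.0372 0.1205] yaw 109.97 down [ 0.009  0.    -1.   ] q [-0.06  0.51 -0.12  0.93  0.   -0.41] w 0.0056 F [-2.4  2.2  6.7]
  world d [-0.0031 -0.001  -0.0055]  now-tool d [0.0001 0.0054 0.0033]  target-tool d [0.0001 0.0055 0.0032]  rot [ 0.0089  0.0004 -0.0031]
```

View pics/w9.png

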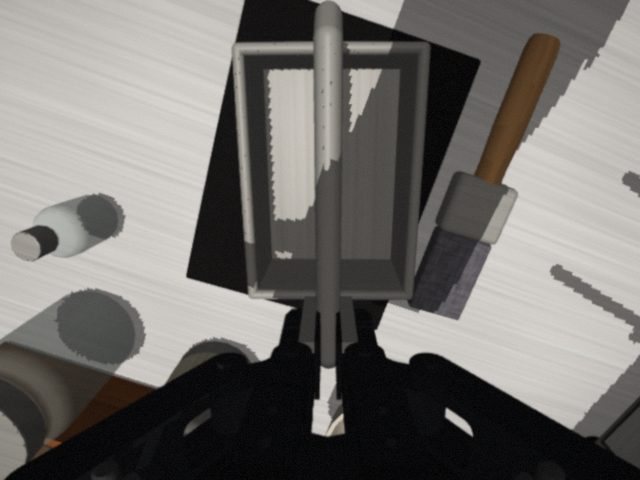

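```bash

python3 -m crank '[[0,0,0,0,0,0,1],[0,0,0,0,0,0,1]]' 100
python3 -m crank '[[0,-0.004,0,0,0,0,1],[0,-0.004,0,0,0,0,1],[0,-0.004,0,0,0,0,1],[0,0,0,0,0,0,1]]' 100
python3 - <<'E'
from h import *
todo(chest(.578,-.1713,.115),109.95)
p,d=capture('scene'); save('s10',p[180:360,200:440])
todo(chest(.578,-.1713,.115),109.95)
E
```

```text
time_s: 14.7
tcp_pos: [0.6048, 0.0372, 0.1205]
eef_rot: [[-0.342, 0.009, -0.94], [0.94, 0.0, -0.342], [-0.003, -1.0, -0.009]]
wrist_force: [-1.0, 2.7, 6.6]
width: 0.0055
time_s: 15.1
tcp_pos: [0.6045, 0.0367, 0.1318]
eef_rot: [[-0.341, 0.008, -0.94], [0.94, -0.001, -0.341], [-0.003, -1.0, -0.008]]
wrist_force: [0.1, 0.4, -3.7]
width: 0.0054
t 15.1 p [0.6045 0.0367 0.1318] yaw 109.95 down [ 0.008 -0.001 -1.   ] q [-0.06  0.5  -0.1   0.96 -0.   -0.41] w 0.0054 F [ 0.1  0.4 -3.7]
  world d [-0.0027 -0.0005 -0.0168]  now-tool d [0.0005 0.0168 0.0029]  target-tool d [0.0004 0.0168 0.0027]  rot [ 0.0077 -0.     -0.0034]
t 15.15 p [0.6044 0.0368 0.1315] yaw 109.95 down [ 0.008 -0.001 -1.   ] q [-0.06  0.5  -0.1   0.96 -0.   -0.41] w 0.0053 F [ 0.3 -0.4 -4.3]
  world d [-0.0026 -0.0006 -0.0165]  now-tool d [0.0004 0.0165 0.0028]  target-tool d [0.0004 0.0165 0.0027]  rot [ 0.0075 -0.     -0.0033]
```

```bash
python3 -c "
import cv2
i=cv2.imread('pics/s10.png');cv2.imwrite('pics/s10b.png',cv2.resize(i,(792,594),interpolation=2))"
```

```text
(no output)
```

View pics/s10b.png

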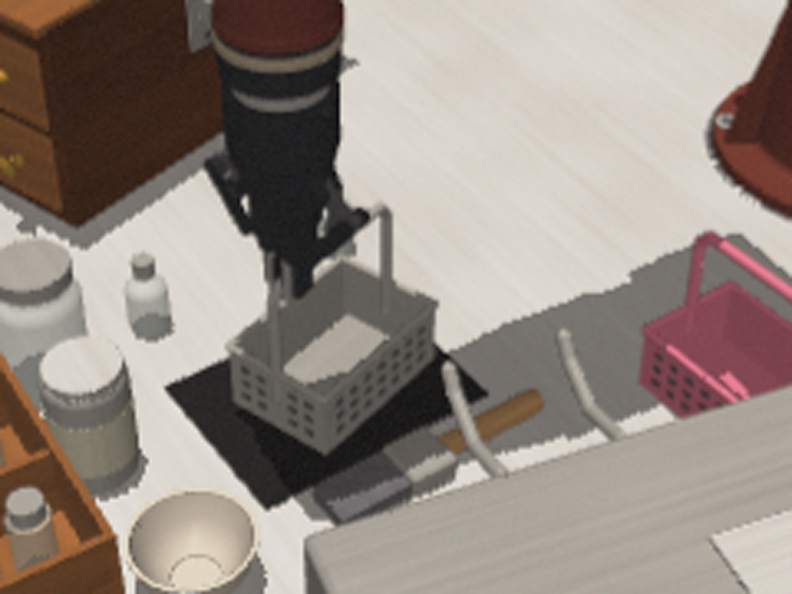

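```bash

python3 - <<'E'
from h import *
for c in ('top','scene'):
    p,d=capture(c); W=cloud(c,d)
    for q in masks_of('vial_a',c)[:3]:
        m=q['region']; X=W[m]; X=X[~np.isnan(X[:,0])]; X=X[X[:,2]>.015]
        if len(X)<4: continue
        mid=(X.min(0)+X.max(0))/2
        print(c,round(q['conf'],2),np.round(q['extent']),len(X),'x',X[:,0].min().round(3),X[:,0].max().round(3),'y',X[:,1].min().round(3),X[:,1].max().round(3),'zmax',np.percentile(X[:,2],98).round(3),'chest y,o',(mid[:2]@[np.cos(A),np.sin(A)]).round(3),(mid[:2]@[-np.sin(A),np.cos(A)]).round(3))
todo(chest(.348+.0468,-.30,.20),109.95)
E
```

```text
top 0.61 [340. 192. 350. 204.] 97 x 0.631 0.66 y -0.137 -0.107 zmax 0.073 chest y,o 0.565 -0.335
scene 0.57 [241. 254. 252. 287.] 232 x 0.635 0.666 y -0.133 -0.101 zmax 0.072 chest y,o 0.571 -0.332
scene 0.45 [291. 236. 305. 258.] 10 x 0.459 0.49 y -0.131 -0.12 zmax 0.069 chest y,o 0.403 -0.28
t 15.35 p [0.604  0.0368 0.131 ] yaw 109.95 down [ 0.007 -0.    -1.   ] q [-0.06  0.5  -0.1   0.96  0.   -0.41] w 0.0057 F [-0.6  0.3 -3.3]
  world d [-0.1305 -0.1841  0.069 ]  now-tool d [-0.1287 -0.0699  0.1851]  target-tool d [-0.1285 -0.069   0.1855]  rot [ 0.0067 -0.     -0.0028]
```

```bash

python3 -m crank '[[0,-0.025,0,0.004,0,-0.002,1],[0,-0.035,0,0,0,0,1],[0,-0.02,0.02,0,0,0,1],[-0.02,0,0.035,0,0,0,1],[-0.028,0,0.045,0,0,0,1],[-0.028,0,0.045,0,0,0,1],[-0.028,0,0.03,0,0,0,1],[0,0,0.01,0,0,0,1]]'
python3 -m crank '[[0,0,0,0,0,0,1],[0,0,0,0,0,0,1]]'
cat > m.py <<'E'
from h import *
import sys
cm=camera_model('wrist'); p,d=capture('wrist'); save(sys.argv[1],p); W=cloud('wrist',d,cm)
todo(chest(.348+.0468,-.385,.1395),109.95)
X=W.reshape(-1,3); X=X[~np.isnan(X[:,0])]
t=np.array(observe()['tcp_pos']); zb=t[2]+.0135
y=X[:,0]*np.cos(A)+X[:,1]*np.sin(A); o=-X[:,0]*np.sin(A)+X[:,1]*np.cos(A)
ty=t[0]*np.cos(A)+t[1]*np.sin(A); to=-t[0]*np.sin(A)+t[1]*np.cos(A)
m=(abs(X[:,2]-zb)<.02)&(abs(o-to)<.02)&(abs(y-ty+.045)<.09)
Q=np.c_[y,o,X[:,2]][m]
print('tcp y,o',ty.round(4),to.round(4),'bar y',Q[:,0].min().round(4),Q[:,0].max().round(4),'near end rel tcp',(Q[:,0].min()-ty).round(4))
for a in np.arange(-.11,.02,.01):
    q=Q[(Q[:,0]-ty>a)&(Q[:,0]-ty<a+.01)]
    if len(q)>5: print('  %.3f z95 %.4f o %.4f'%(a+.005,np.percentile(q[:,2],90),np.median(q[:,1])))
m=(X[:,2]>.135)&(X[:,2]<.19)&(o>-.43)&(o<-.335)&(abs(y-.349)<.04)
if m.sum()>20: print('hook y',np.percentile(y[m],[2,50,98]).round(4),'o max',np.percentile(o[m],99).round(4),'ztop',np.percentile(X[m,2],98).round(4))
E
python3 m.py w11
```

```text
time_s: 16.15
tcp_pos: [0.4676, -0.1227, 0.211]
eef_rot: [[-0.338, 0.003, -0.941], [0.941, -0.002, -0.338], [-0.003, -1.0, -0.002]]
wrist_force: [0.2, -0.6, -3.8]
width: 0.0058
time_s: 16.35
tcp_pos: [0.4695, -0.1189, 0.2109]
eef_rot: [[-0.341, 0.004, -0.94], [0.94, 0.001, -0.341], [-0.001, -1.0, -0.004]]
wrist_force: [0.9, 0.3, -3.9]
width: 0.0057
t 16.4 p [ 0.4698 -0.1186  0.2109] yaw 110.0 down [ 0.004  0.    -1.   ] q [-0.4   0.22 -0.3   1.04  0.   -0.75] w 0.0055 F [ 0.   0.6 -3.7]
  world d [ 0.0327 -0.1085 -0.0714]  now-tool d [-0.1131  0.0714  0.0067]  target-tool d [-0.1132  0.0714  0.0063]  rot [ 0.0036  0.0008 -0.0009]
tcp y,o 0.4011 -0.2718 bar y 0.2865 0.4216 near end rel tcp -0.1146
  -0.105 z95 0.2275 o -0.2731
  -0.095 z95 0.2281 o -0.2731
  -0.085 z95 0.2281 o -0.2731
  -0.075 z95 0.2282 o -0.2731
  -0.065 z95 0.2283 o -0.2730
  -0.055 z95 0.2285 o -0.2730
  -0.045 z95 0.2285 o -0.2732
  -0.035 z95 0.2286 o -0.2730
  -0.025 z95 0.2286 o -0.2730
  -0.015 z95 0.2416 o -0.2732
  -0.005 z95 0.2389 o -0.2730
  0.005 z95 0.2299 o -0.2734
  0.015 z95 0.2280 o -0.2730
hook y [0.3359 0.3471 0.3589] o max -0.3418 ztop 0.1739
```

View pics/w11.png

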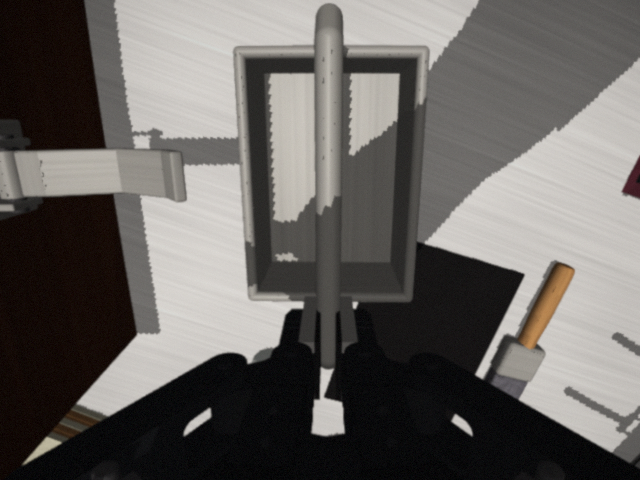

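```bash

python3 -m crank '[[0,0.008,0.0065,0.003,0,0,1],[-0.01,0.008,0,0,0,0,1],[-0.02,0,0,0,0,0,1],[-0.02,0,0,0,0,0,1],[-0.02,0,0,0,0,0,1],[-0.01,0,0,0,0,0,1],[0,0,0,0,0,0,1]]'
python3 m.py w12
```

```text
time_s: 17.1
tcp_pos: [0.491, -0.1986, 0.1945]
eef_rot: [[-0.34, 0.0, -0.941], [0.941, -0.001, -0.34], [-0.001, -1.0, -0.0]]
wrist_force: [-0.7, 0.4, -3.9]
width: 0.0055
t 17.15 p [ 0.4903 -0.1974  0.1945] yaw 109.89 down [-0. -0. -1.] q [-0.52  0.32 -0.21  1.04 -0.   -0.87] w 0.0057 F [-0.6  0.8 -3.5]
  world d [ 0.0121 -0.0298 -0.055 ]  now-tool d [-0.0322  0.055  -0.0013]  target-tool d [-0.0322  0.055  -0.0012]  rot [-0.0003 -0.0011 -0.0003]
tcp y,o 0.3936 -0.3528 bar y 0.2792 0.4146 near end rel tcp -0.1144
  -0.105 z95 0.2114 o -0.3554
  -0.095 z95 0.2120 o -0.3554
  -0.085 z95 0.2120 o -0.3554
  -0.075 z95 0.2121 o -0.3554
  -0.065 z95 0.2120 o -0.3554
  -0.055 z95 0.2122 o -0.3554
  -0.045 z95 0.2122 o -0.3554
  -0.035 z95 0.2123 o -0.3555
  -0.025 z95 0.2123 o -0.3555
  -0.015 z95 0.2250 o -0.3551
  -0.005 z95 0.2228 o -0.3553
  0.005 z95 0.2135 o -0.3552
  0.015 z95 0.2118 o -0.3555
hook y [0.3336 0.3469 0.3715] o max -0.3422 ztop 0.174
```

View pics/w12.png

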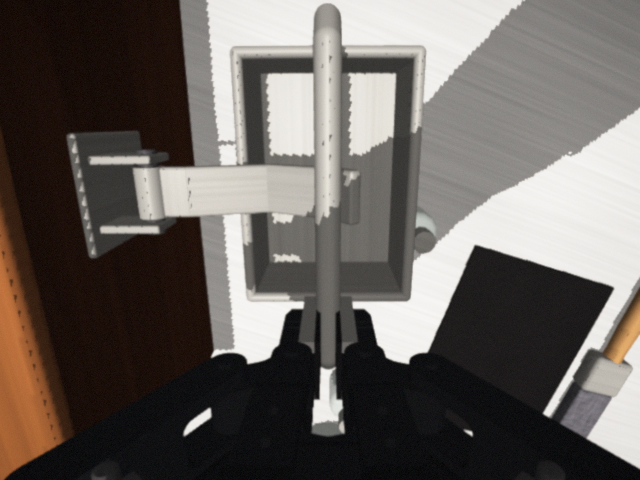

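```bash

python3 -m crank '[[-0.016,0,-0.001,0,0,0,1],[-0.016,0,0,0,0,0,1],[0,0,0,0,0,0,1],[0,0.015,0,0,0,0,1],[0,0.015,0,0,0,0,1],[0,0.012,0,0,0,0,1],[0,0,0,0,0,0,1]]'
python3 -m crank '[[0,0.004,0,0,0,0,1],[0,0,0,0,0,0,1]]'
python3 -m crank '[[0,0.003,0,0,0,0,1],[0,0,0,0,0,0,1]]'
```

```text
time_s: 17.85
tcp_pos: [0.5009, -0.2251, 0.1514]
eef_rot: [[-0.342, -0.002, -0.94], [0.94, 0.001, -0.342], [0.002, -1.0, 0.002]]
wrist_force: [-0.8, 0.0, -4.3]
width: 0.0057
time_s: 18.05
tcp_pos: [0.5023, -0.2264, 0.1491]
eef_rot: [[-0.341, 0.001, -0.94], [0.94, -0.001, -0.341], [-0.001, -1.0, -0.0]]
wrist_force: [-0.4, -0.3, -3.5]
width: 0.0057
time_s: 18.25
tcp_pos: [0.5022, -0.2265, 0.146]
eef_rot: [[-0.341, 0.001, -0.94], [0.94, -0.001, -0.341], [-0.001, -1.0, -0.0]]
wrist_force: [-0.3, -0.3, -3.3]
width: 0.0053
```

```bash

python3 -m crank '[[0,0.003,0,0,0,0,1],[0,0,0,0,0,0,1]]'
python3 -m crank '[[0,0.002,0,0,0,0,1],[0,0,0,0,0,0,1]]'
python3 -m crank '[[0,0.001,0,0,0,0,1],[0,0,0,0,0,0,1]]'
python3 m.py w13
```

```text
time_s: 18.45
tcp_pos: [0.5021, -0.2265, 0.1426]
eef_rot: [[-0.341, 0.0, -0.94], [0.94, -0.001, -0.341], [-0.001, -1.0, 0.0]]
wrist_force: [-0.6, 0.5, -3.5]
width: 0.0054
time_s: 18.65
tcp_pos: [0.5021, -0.2265, 0.1407]
eef_rot: [[-0.341, 0.0, -0.94], [0.94, -0.001, -0.341], [-0.001, -1.0, 0.0]]
wrist_force: [0.8, 1.1, -4.4]
width: 0.0057
time_s: 18.85
tcp_pos: [0.5022, -0.2266, 0.1399]
eef_rot: [[-0.341, 0.0, -0.94], [0.94, -0.001, -0.341], [-0.001, -1.0, -0.0]]
wrist_force: [0.1, -0.2, -4.3]
width: 0.0058
t 18.9 p [ 0.5022 -0.2266  0.1399] yaw 109.95 down [ 0.    -0.001 -1.   ] q [-0.56  0.41 -0.24  0.93 -0.   -0.9 ] w 0.0056 F [-0.4  0.1 -3.8]
  world d [ 0.0002 -0.0006 -0.0004]  now-tool d [-0.0007  0.0004 -0.    ]  target-tool d [-0.0007  0.0004 -0.    ]  rot [ 0.      0.0001 -0.0011]
tcp y,o 0.3948 -0.3843 bar y 0.2806 0.4155 near end rel tcp -0.1142
  -0.105 z95 0.1569 o -0.3855
  -0.095 z95 0.1576 o -0.3858
  -0.085 z95 0.1576 o -0.3855
  -0.075 z95 0.1577 o -0.3854
  -0.065 z95 0.1576 o -0.3857
  -0.055 z95 0.1574 o -0.3838
  -0.045 z95 0.1574 o -0.3837
  -0.035 z95 0.1575 o -0.3847
  -0.025 z95 0.1577 o -0.3854
  -0.015 z95 0.1704 o -0.3854
  -0.005 z95 0.1681 o -0.3857
  0.005 z95 0.1587 o -0.3856
  0.015 z95 0.1577 o -0.3854
hook y [0.3154 0.3501 0.3878] o max -0.3436 ztop 0.1887
```

View pics/w13.png

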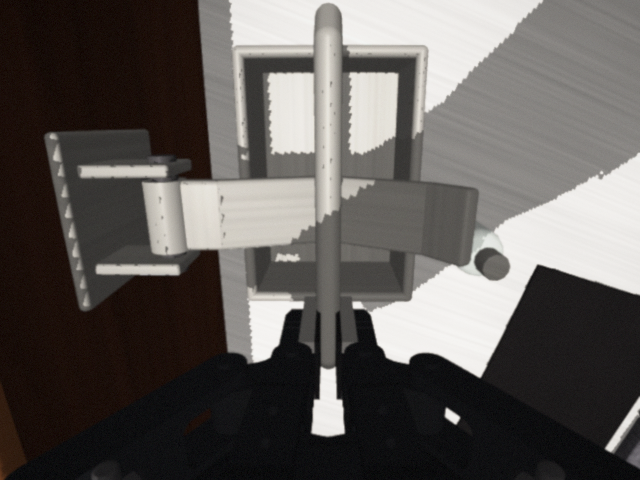

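```bash

python3 -m crank '[[0,0.0015,0,0,0,0,1],[0,0,0,0,0,0,1]]'
python3 -m crank '[[0,0.0015,0,0,0,0,1],[0,0,0,0,0,0,1]]'
```

```text
time_s: 19.1
tcp_pos: [0.5025, -0.2268, 0.1388]
eef_rot: [[-0.341, 0.001, -0.94], [0.94, -0.002, -0.341], [-0.002, -1.0, -0.0]]
wrist_force: [-0.6, 0.9, 2.9]
width: 0.0054
time_s: 19.3
tcp_pos: [0.5026, -0.2269, 0.1378]
eef_rot: [[-0.341, 0.001, -0.94], [0.94, -0.002, -0.341], [-0.002, -1.0, -0.001]]
wrist_force: [-1.6, 0.9, 7.8]
width: 0.0054
```

```bash

python3 -m crank '[[0,-0.001,0,0,0,0,1],[0,0,0,0,0,0,0.9],[0,0,0,0,0,0,0.7],[0,0,0,0,0,0,0.5],[0,0,0,0,0,0,0.4],[0,0,0,0,0,0,0.4]]' 
python3 m.py w14
python3 - <<'E'
from h import *
p,d=capture('scene'); cv2.imwrite('pics/s14.png',cv2.resize(cv2.cvtColor(p[130:260,220:380],cv2.COLOR_RGB2BGR),(720,585),interpolation=2))
E
```

```text
time_s: 19.9
tcp_pos: [0.5022, -0.2265, 0.1378]
eef_rot: [[-0.341, 0.0, -0.94], [0.94, -0.001, -0.341], [-0.001, -1.0, 0.0]]
wrist_force: [0.5, -0.5, -0.1]
width: 0.051
t 19.95 p [ 0.5022 -0.2265  0.1378] yaw 109.95 down [ 0.    -0.001 -1.   ] q [-0.56  0.41 -0.24  0.92 -0.   -0.9 ] w 0.0512 F [ 0.4  0.9 -0.6]
  world d [ 0.0003 -0.0007  0.0017]  now-tool d [-0.0008 -0.0017 -0.    ]  target-tool d [-0.0008 -0.0017 -0.    ]  rot [-0.      0.     -0.0008]
tcp y,o 0.3948 -0.3842 bar y 0.2806 0.4156 near end rel tcp -0.1142
  -0.105 z95 0.1567 o -0.3856
  -0.095 z95 0.1573 o -0.3856
  -0.085 z95 0.1574 o -0.3856
  -0.075 z95 0.1575 o -0.3858
  -0.065 z95 0.1574 o -0.3856
  -0.055 z95 0.1572 o -0.3837
  -0.045 z95 0.1573 o -0.3836
  -0.035 z95 0.1574 o -0.3849
  -0.025 z95 0.1575 o -0.3860
  -0.015 z95 0.1576 o -0.3860
  -0.005 z95 0.1576 o -0.3860
  0.005 z95 0.1577 o -0.3860
  0.015 z95 0.1569 o -0.3856
hook y [0.3154 0.35   0.3879] o max -0.3416 ztop 0.1883
```

View pics/w14.png

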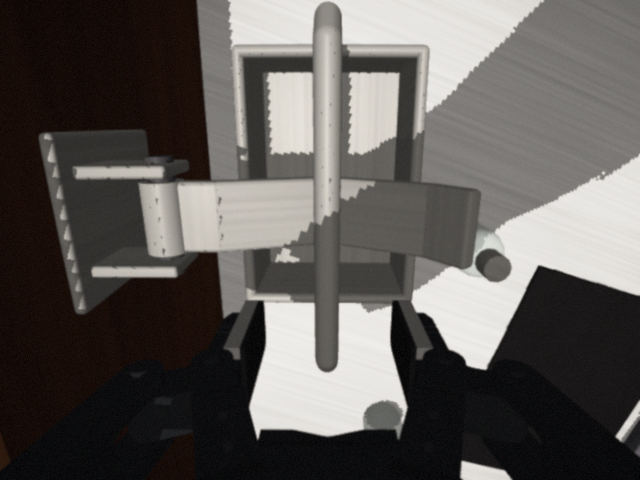

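View pics/s14.png

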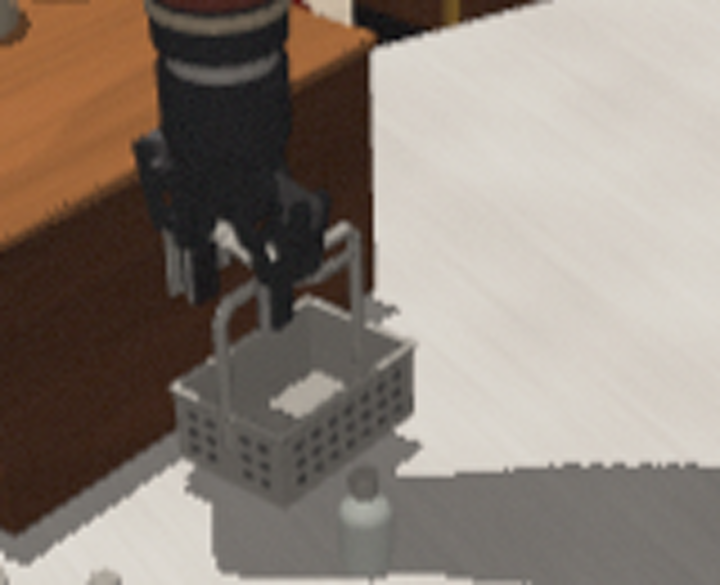

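```bash

python3 -m crank '[[0,-0.03,0,0,0,0,0.4],[0,-0.045,0,0,0,0,0.4],[0,-0.045,0,0,0,0,0.4],[0,-0.03,0,0,0,0,0.4],[0,0,0,0,-0.149,0,0.4],[0,0,0,0,-0.149,0,0.4],[0,0,0,0,-0.149,0,0.4],[0,0,0,0,-0.149,0,0.4]]'
python3 -m crank '[[0,0,0,0,-0.149,0,0.4],[0,0,0,0,-0.149,0,0.4],[0,0,0,0,-0.149,0,0.4],[0,0,0,0,0,0,0.4]]'
python3 - <<'E'
from h import *
p,d=capture('scene'); save('s15',p)
todo(mach(.4552,-.308,.25),170.05)
E
```

```text
time_s: 20.8
tcp_pos: [0.5021, -0.2264, 0.288]
eef_rot: [[-0.814, 0.0, -0.581], [0.581, -0.001, -0.814], [-0.001, -1.0, 0.0]]
wrist_force: [-0.4, -0.5, -1.4]
width: 0.0512
time_s: 21.2
tcp_pos: [0.5021, -0.2264, 0.2878]
eef_rot: [[-0.984, 0.0, -0.176], [0.176, -0.001, -0.984], [-0.0, -1.0, 0.001]]
wrist_force: [-0.5, -0.0, -0.2]
width: 0.051
t 21.25 p [ 0.5021 -0.2264  0.2879] yaw 169.53 down [ 0.    -0.001 -1.   ] q [-0.56  0.32  0.03  1.28 -0.   -1.94] w 0.0514 F [ 0.5 -0.7 -0.2]
  world d [-0.0006  0.4511 -0.0379]  now-tool d [ 0.0825  0.0375 -0.4435]  target-tool d [ 0.0785  0.0379 -0.4442]  rot [-0.0008 -0.0091 -0.0005]
```

View pics/s15.png

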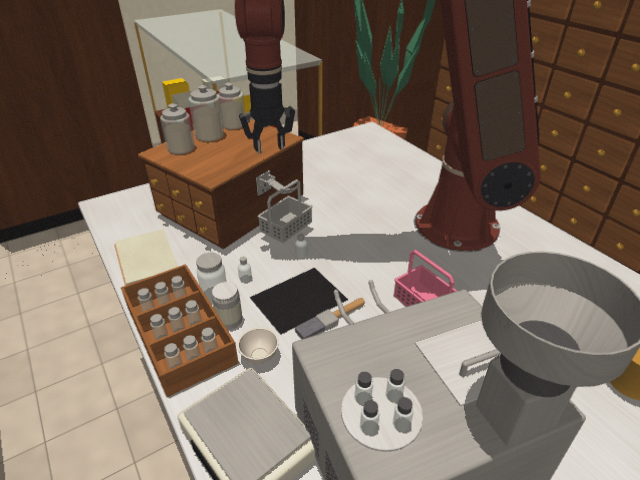

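```bash

python3 -m crank '[[0.006,0,-0.03,0,-0.009,0,0.4],[0.008,0,-0.045,0,0,0,0.4],[0.008,0,-0.046,0,0,0,0.4],[0.008,0,-0.046,0,0,0,0.4],[0.008,0,-0.046,0,0,0,0.4],[0.008,0,-0.046,0,0,0,0.4],[0.008,0,-0.046,0,0,0,0.4],[0.008,0,-0.046,0,0,0,0.4]]'
python3 -m crank '[[0.008,0,-0.046,0,0,0,0.4],[0.008,0,-0.03,0,0,0,0.4],[0,0,-0.016,0,0,0,0.4],[0,0,0,0,0,0,0.4],[0,0,0,0,0,0,0.4]]'
python3 - <<'E'
from h import *
cm=camera_model('wrist'); p,d=capture('wrist'); save('w16',p); W=cloud('wrist',d,cm)
todo(mach(.4552,-.308,.14),170.05)
X=W.reshape(-1,3);X=X[~np.isnan(X[:,0])]
f=X[:,0]*np.cos(B)+X[:,1]*np.sin(B); o=X[:,0]*np.sin(B)-X[:,1]*np.cos(B)
m=(X[:,2]>.14)&(X[:,2]<.19)&(o>-.372)&(o<-.27)&(f>.42)&(f<.49)
print('f',np.percentile(f[m],[2,50,98]).round(4),'o',np.percentile(o[m],[1,99,100]).round(4))
for a in np.arange(-.37,-.28,.01):
    k=m&(o>a)&(o<=a+.01)
    if k.sum()>3: print('%.3f f %.4f z %.4f'%(a+.005,np.median(f[k]),np.percentile(X[k,2],90)),k.sum())
E
```

```text
time_s: 22.05
tcp_pos: [0.5006, 0.1319, 0.2878]
eef_rot: [[-0.985, 0.001, -0.175], [0.175, -0.001, -0.985], [-0.001, -1.0, 0.001]]
wrist_force: [0.8, -0.1, 0.1]
width: 0.0514
time_s: 22.55
tcp_pos: [0.5009, 0.2228, 0.2873]
eef_rot: [[-0.985, 0.0, -0.171], [0.171, -0.002, -0.985], [-0.0, -1.0, 0.001]]
wrist_force: [0.3, -0.9, -0.2]
width: 0.0514
t 22.6 p [0.5009 0.2223 0.2874] yaw 170.1 down [ 0.    -0.001 -1.   ] q [ 0.29  0.31  0.02  1.28 -0.   -1.11] w 0.0513 F [-0.4 -0.4 -0.7]
  world d [ 0.0007  0.0024 -0.1474]  now-tool d [-0.0002  0.1474 -0.0027]  target-tool d [-0.0002  0.1474 -0.0025]  rot [-0.0014  0.0009 -0.0004]
f [0.451  0.4558 0.4605] o [-0.3708 -0.2866 -0.2857]
-0.365 f 0.4557 z 0.1595 168
-0.355 f 0.4557 z 0.1571 170
-0.345 f 0.4557 z 0.1541 166
-0.335 f 0.4557 z 0.1519 163
-0.325 f 0.4558 z 0.1551 133
-0.315 f 0.4558 z 0.1605 140
-0.305 f 0.4558 z 0.1656 139
-0.295 f 0.4558 z 0.1764 155
-0.285 f 0.4558 z 0.1764 81
```

View pics/w16.png

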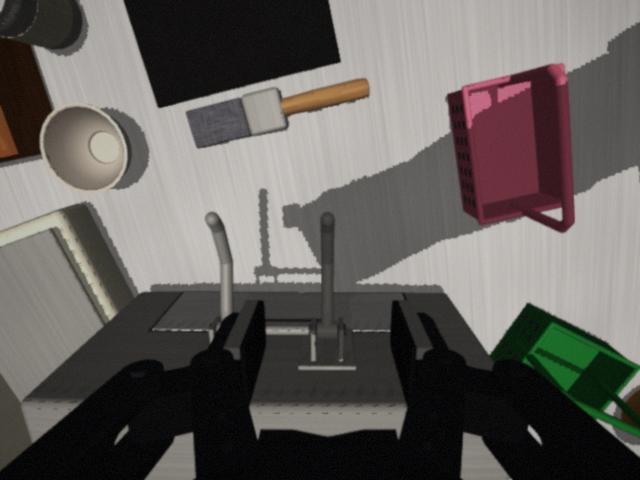

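```bash

python3 -m crank '[[0,0.035,-0.0015,-0.001,0.001,0,0.5],[0,0.045,0,0,0,0,0.5],[0,0.042,0,0,0,0,0.5],[0,0.024,0,0,0,0,0.5],[0,0,0,0,0,0,0.6],[0,0,0,0,0,0,0.8],[0,0,0,0,0,0,1],[0,0,0,0,0,0,1]]' 40
python3 -m crank '[[0,0,0,0,0,0,1],[0,0,0,0,0,0,1]]'
python3 - <<'E'
from h import *
p,d=capture('wrist'); save('w17',p)
todo(mach(.4552,-.307,.14),170.05)
E
```

```text
time_s: 23.4
tcp_pos: [0.5018, 0.2246, 0.1433]
eef_rot: [[-0.985, 0.003, -0.171], [0.171, 0.0, -0.985], [-0.003, -1.0, -0.001]]
wrist_force: [-3.2, -2.3, 6.5]
width: 0.0087
time_s: 23.6
tcp_pos: [0.5018, 0.2246, 0.1433]
eef_rot: [[-0.985, 0.003, -0.171], [0.171, -0.0, -0.985], [-0.003, -1.0, -0.0]]
wrist_force: [-3.6, -2.7, 7.4]
width: 0.0086
t 23.65 p [0.5019 0.2246 0.1433] yaw 170.15 down [ 0.003 -0.    -1.   ] q [ 0.29  0.4  -0.24  0.93 -0.   -1.11] w 0.0085 F [-3.3 -3.5  7.8]
  world d [-0.0005 -0.0009 -0.0033]  now-tool d [0.0003 0.0033 0.001 ]  target-tool d [0.0003 0.0033 0.001 ]  rot [ 0.0003  0.0018 -0.003 ]
```

View pics/w17.png

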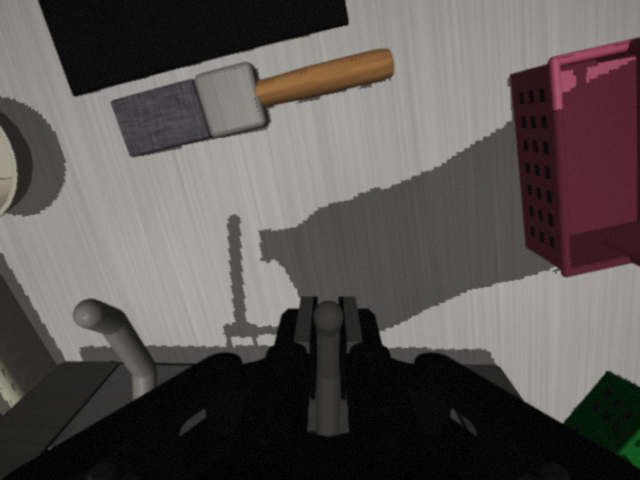

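```bash

python3 -m crank '[[0,-0.0082,-0.0007,0,0,0,1],[0,-0.008,-0.0016,0,0,0,1],[0,-0.0079,-0.0024,0,0,0,1],[0,-0.0075,-0.0031,0,0,0,1],[0,-0.0072,-0.0039,0,0,0,1],[0,-0.0068,-0.0046,0,0,0,1],[0,-0.0063,-0.0052,0,0,0,1],[0,-0.0058,-0.0058,0,0,0,1]]'
python3 -c "
from h import *
todo(mach(.4552,-.389+.0546,.1433+.0577),170.05)"
```

```text
time_s: 24.45
tcp_pos: [0.5065, 0.2519, 0.1998]
eef_rot: [[-0.985, 0.002, -0.171], [0.171, -0.001, -0.985], [-0.002, -1.0, 0.0]]
wrist_force: [6.9, 0.1, -10.0]
width: 0.0084
t 24.45 p [0.5065 0.2519 0.1998] yaw 170.16 down [ 0.002 -0.001 -1.   ] q [ 0.33  0.39 -0.1   1.08 -0.   -1.07] w 0.0084 F [  6.9   0.1 -10. ]
  world d [-0.0003 -0.0012  0.0012]  now-tool d [ 0.0001 -0.0012  0.0012]  target-tool d [ 0.0001 -0.0012  0.0012]  rot [-0.0003  0.002  -0.0019]
```

```bash

python3 -m crank '[[0,-0.0052,-0.0064,0,0,0,1],[0,-0.0044,-0.0069,0,0,0,1],[0,-0.0038,-0.0073,0,0,0,1],[0,-0.003,-0.0076,0,0,0,1],[0,-0.0023,-0.0079,0,0,0,1],[0,-0.0014,-0.008,0,0,0,1],[0,-0.0007,-0.0082,0,0,0,1],[0,0,0,0,0,0,1]]'
python3 -c "
from h import *
todo(mach(.4552,-.389-.0035,.1433+.0784),170.05)"
```

```text
time_s: 25.25
tcp_pos: [0.5157, 0.3038, 0.2211]
eef_rot: [[-0.985, 0.003, -0.171], [0.171, -0.0, -0.985], [-0.003, -1.0, -0.0]]
wrist_force: [5.7, -1.8, -2.1]
width: 0.008
t 25.25 p [0.5157 0.3038 0.2211] yaw 170.18 down [ 0.003 -0.    -1.   ] q [ 0.41  0.43  0.03  1.17 -0.   -0.99] w 0.008 F [ 5.7 -1.8 -2.1]
  world d [0.0004 0.0041 0.0006]  now-tool d [ 0.0003 -0.0006 -0.0042]  target-tool d [ 0.0003 -0.0006 -0.0042]  rot [ 0.0002  0.0023 -0.003 ]
```

Now press gently on to the folded end until the force rises.

```bash

python3 -m crank '[[0,0,-0.004,0,0,0,1],[0,0,0,0,0,0,1]]'
python3 -m crank '[[0,0,-0.002,0,0,0,1],[0,0,0,0,0,0,1]]'
python3 - <<'E'
from h import *
p,d=capture('wrist'); save('w18',p)
todo(mach(.4552,-.389-.0035,.1433+.0784),170.05)
E
```

```text
time_s: 25.45
tcp_pos: [0.5164, 0.3073, 0.2212]
eef_rot: [[-0.985, 0.003, -0.171], [0.171, -0.001, -0.985], [-0.003, -1.0, -0.0]]
wrist_force: [5.2, -1.3, -1.0]
width: 0.0084
time_s: 25.65
tcp_pos: [0.5166, 0.3089, 0.2213]
eef_rot: [[-0.985, 0.003, -0.171], [0.171, -0.001, -0.985], [-0.003, -1.0, 0.0]]
wrist_force: [5.5, -2.7, 0.4]
width: 0.0084
t 25.7 p [0.5166 0.3089 0.2213] yaw 170.15 down [ 0.003 -0.001 -1.   ] q [ 0.42  0.44  0.04  1.17 -0.   -0.98] w 0.0083 F [ 4.1 -2.6 -0.8]
  world d [-0.0005 -0.001   0.0004]  now-tool d [ 0.0003 -0.0004  0.0011]  target-tool d [ 0.0003 -0.0004  0.0011]  rot [-0.0002  0.0018 -0.0031]
```

View pics/w18.png

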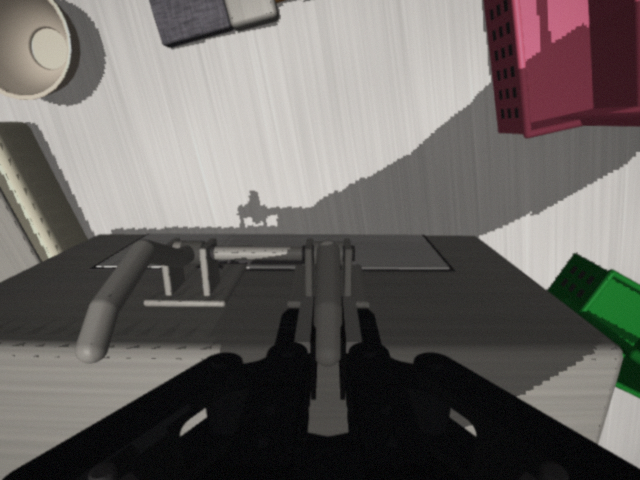

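```bash

python3 -m crank '[[0,0,-0.002,0,0,0,1],[0,0,0,0,0,0,1]]'
python3 -m crank '[[0,0,-0.002,0,0,0,1],[0,0,0,0,0,0,1]]'
python3 -c "
from h import *
todo(mach(.4552,-.389-.0035,.1433+.0784),170.05)"
```

```text
time_s: 25.9
tcp_pos: [0.517, 0.3108, 0.2212]
eef_rot: [[-0.985, 0.003, -0.171], [0.171, -0.001, -0.985], [-0.003, -1.0, 0.0]]
wrist_force: [4.6, -3.4, -1.2]
width: 0.008
time_s: 26.1
tcp_pos: [0.5173, 0.3127, 0.2211]
eef_rot: [[-0.985, 0.003, -0.171], [0.171, -0.001, -0.985], [-0.003, -1.0, 0.001]]
wrist_force: [5.0, -3.3, -1.5]
width: 0.0079
t 26.1 p [0.5173 0.3127 0.2211] yaw 170.14 down [ 0.003 -0.001 -1.   ] q [ 0.42  0.45  0.05  1.17 -0.   -0.97] w 0.0079 F [ 5.  -3.3 -1.5]
  world d [-0.0011 -0.0048  0.0006]  now-tool d [ 0.0003 -0.0006  0.0049]  target-tool d [ 0.0003 -0.0006  0.0049]  rot [-0.0006  0.0016 -0.003 ]
```

```bash
cat > b.py <<'E'
from h import *
L=np.array([[18,0],[55,-10],[87,6],[96,17]])/1000
for c in ('wrist','top','scene'):
    cm=camera_model(c); p,d=capture(c); W=cloud(c,d,cm); save('b_'+c,p)
    X=W.reshape(-1,3);X=X[~np.isnan(X[:,0])]
    f=X[:,0]*np.cos(B)+X[:,1]*np.sin(B); o=X[:,0]*np.sin(B)-X[:,1]*np.cos(B)
    for nm,a,b in (('far',.525,.547),('near',.447,.465)):
      m=(X[:,2]>.17)&(X[:,2]<.265)&(o>-.43)&(o<-.34)&(f>a)&(f<b)&((o>-.408)|(X[:,2]>.221))
      print(c,nm,m.sum())
      for z0 in np.arange(.17,.265,.01):
        k=m&(X[:,2]>z0)&(X[:,2]<=z0+.01)
        if k.sum()>3: print('  z %.3f n%d o %.4f..%.4f rel pin(-.389) max %.4f'%(z0+.005,k.sum(),o[k].min(),o[k].max(),np.percentile(o[k],90)+.389))
E
python3 b.py
```

```text
wrist far 4604
  z 0.175 n140 o -0.3888..-0.3771 rel pin(-.389) max 0.0095
  z 0.185 n173 o -0.3867..-0.3729 rel pin(-.389) max 0.0136
  z 0.195 n208 o -0.3825..-0.3683 rel pin(-.389) max 0.0175
  z 0.205 n252 o -0.3782..-0.3644 rel pin(-.389) max 0.0233
  z 0.215 n485 o -0.3771..-0.3650 rel pin(-.389) max 0.0226
  z 0.225 n555 o -0.3800..-0.3684 rel pin(-.389) max 0.0190
  z 0.235 n651 o -0.3843..-0.3723 rel pin(-.389) max 0.0153
  z 0.245 n1038 o -0.3916..-0.3760 rel pin(-.389) max 0.0114
  z 0.255 n1102 o -0.3961..-0.3815 rel pin(-.389) max 0.0044
wrist near 5416
  z 0.205 n61 o -0.3698..-0.3648 rel pin(-.389) max 0.0238
  z 0.215 n370 o -0.3742..-0.3654 rel pin(-.389) max 0.0226
  z 0.225 n573 o -0.3858..-0.3684 rel pin(-.389) max 0.0189
  z 0.235 n782 o -0.3859..-0.3717 rel pin(-.389) max 0.0153
  z 0.245 n1264 o -0.4072..-0.3757 rel pin(-.389) max 0.0114
  z 0.255 n2121 o -0.4075..-0.3820 rel pin(-.389) max 0.0040
  z 0.265 n244 o -0.4062..-0.3833 rel pin(-.389) max 0.0050
top far 70
  z 0.175 n4 o -0.3908..-0.3813 rel pin(-.389) max 0.0063
  z 0.215 n10 o -0.3739..-0.3677 rel 
[... 839 characters left out ...]
0.3759 rel pin(-.389) max 0.0120
  z 0.235 n15 o -0.3873..-0.3793 rel pin(-.389) max 0.0091
  z 0.245 n9 o -0.3898..-0.3825 rel pin(-.389) max 0.0056
  z 0.255 n30 o -0.4003..-0.3849 rel pin(-.389) max 0.0011
scene near 208
  z 0.185 n25 o -0.3910..-0.3792 rel pin(-.389) max 0.0064
  z 0.195 n23 o -0.3861..-0.3791 rel pin(-.389) max 0.0089
  z 0.205 n18 o -0.3838..-0.3696 rel pin(-.389) max 0.0172
  z 0.225 n15 o -0.4096..-0.3988 rel pin(-.389) max -0.0109
  z 0.235 n33 o -0.4112..-0.3977 rel pin(-.389) max -0.0114
  z 0.245 n36 o -0.4103..-0.3974 rel pin(-.389) max -0.0104
  z 0.255 n40 o -0.4108..-0.3941 rel pin(-.389) max -0.0096
  z 0.265 n14 o -0.4106..-0.3985 rel pin(-.389) max -0.0100
```

View pics/b_wrist.png

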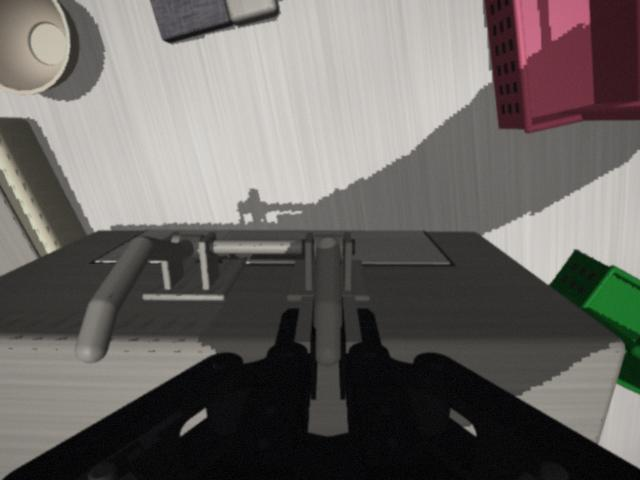

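```bash
python3 -c "
import cv2
i=cv2.imread('pics/b_scene.png')[230:350,290:450];cv2.imwrite('pics/b_sc.png',cv2.resize(i,(800,600),interpolation=2))"
```

```text
(no output)
```

View pics/b_sc.png

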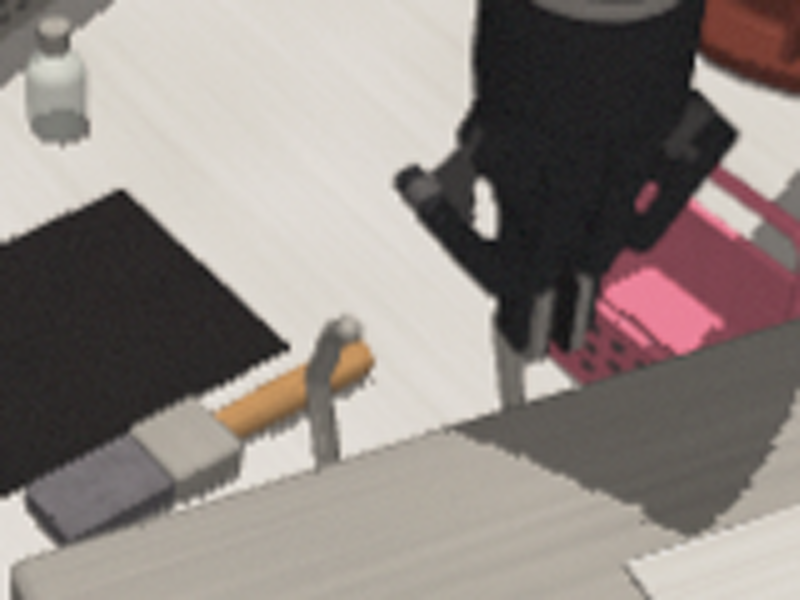

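```bash

python3 -m crank '[[0,0,0,0,0,0,0.8],[0,0,0,0,0,0,0.5],[0,0,0,0,0,0,0.4],[0,0,0,0,0,0,0.4],[0,0,0.03,0,0,0,0.4],[0,0,0.03,0,0,0,0.4],[0,0,0,0,0,0,0.8],[0,0,0,0,0,0,1]]'
python3 -m crank '[[0,0,0,0,0,0,1],[0,0,0,0,0,0,1],[0,0,0,0,0,0,1]]'
python3 b.py | grep -A12 -E "far"
python3 -c "
from h import *
todo(mach(.4552,-.365,.222),170.05)"
```

```text
time_s: 27.05
tcp_pos: [0.5062, 0.2538, 0.2203]
eef_rot: [[-0.985, 0.001, -0.172], [0.172, 0.0, -0.985], [-0.001, -1.0, -0.001]]
wrist_force: [-0.2, 0.5, -0.2]
width: 0.0232
time_s: 27.35
tcp_pos: [0.5061, 0.2546, 0.2199]
eef_rot: [[-0.985, 0.0, -0.17], [0.17, 0.0, -0.985], [-0.0, -1.0, -0.0]]
wrist_force: [-0.1, 0.3, -0.5]
width: -0.0
wrist far 1583
  z 0.175 n120 o -0.3876..-0.3766 rel pin(-.389) max 0.0109
  z 0.185 n145 o -0.3847..-0.3722 rel pin(-.389) max 0.0154
  z 0.195 n181 o -0.3808..-0.3679 rel pin(-.389) max 0.0194
  z 0.205 n255 o -0.3769..-0.3646 rel pin(-.389) max 0.0235
  z 0.215 n471 o -0.3745..-0.3644 rel pin(-.389) max 0.0226
  z 0.225 n390 o -0.3747..-0.3682 rel pin(-.389) max 0.0194
  z 0.235 n21 o -0.3749..-0.3721 rel pin(-.389) max 0.0167
wrist near 685
  z 0.225 n56 o -0.3740..-0.3707 rel pin(-.389) max 0.0172
  z 0.235 n331 o -0.3789..-0.3715 rel pin(-.389) max 0.0158
  z 0.245 n65 o -0.3781..-0.3753 rel pin(-.389) max 0.0129
  z 0.255 n196 o -0.3486..-0.3400 rel pin(-.389) max 0.0481
--
top far 65
  z 0.175 n4 o -0.3903..-0.3812 rel pin(-.389) max 0.0064
  z
[... 609 characters left out ...]
  z 0.225 n14 o -0.3826..-0.3766 rel pin(-.389) max 0.0112
  z 0.235 n17 o -0.3866..-0.3785 rel pin(-.389) max 0.0092
  z 0.245 n10 o -0.3901..-0.3814 rel pin(-.389) max 0.0062
  z 0.255 n28 o -0.3993..-0.3859 rel pin(-.389) max -0.0004
scene near 300
  z 0.185 n26 o -0.3896..-0.3789 rel pin(-.389) max 0.0067
  z 0.195 n24 o -0.3854..-0.3768 rel pin(-.389) max 0.0102
  z 0.205 n27 o -0.3832..-0.3711 rel pin(-.389) max 0.0141
t 27.5 p [0.5061 0.2543 0.2199] yaw 170.2 down [ 0.  0. -1.] q [ 0.34  0.38 -0.06  1.13 -0.   -1.06] w 0.0002 F [-0.1  0.6 -0.6]
  world d [0.0054 0.0265 0.0021]  now-tool d [-0.0008 -0.0021 -0.027 ]  target-tool d [-0.0007 -0.0021 -0.027 ]  rot [ 0.0001  0.0026 -0.0004]
```

View pics/b_wrist.png

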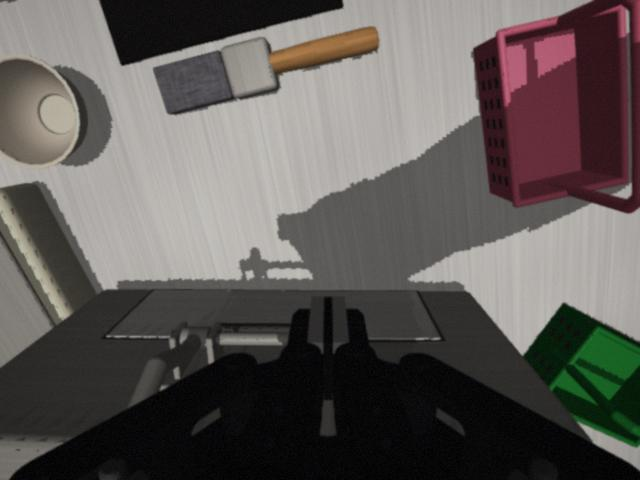

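```bash

python3 -m crank '[[0,-0.004,-0.01,0,0,0,1],[0,0,-0.01,0,0,0,1],[0,0,0,0,0,0,1]]'
python3 -m crank '[[0,0,-0.005,0,0,0,1],[0,0,-0.004,0,0,0,1],[0,0,0,0,0,0,1]]'
python3 -m crank '[[0,0,-0.004,0,0,0,1],[0,0,0,0,0,0,1]]'
python3 -m crank '[[0,0,-0.003,0,0,0,1],[0,0,0,0,0,0,1]]'
```

```text
time_s: 27.8
tcp_pos: [0.5098, 0.2753, 0.2241]
eef_rot: [[-0.986, 0.001, -0.17], [0.17, 0.001, -0.986], [-0.001, -1.0, -0.001]]
wrist_force: [0.6, 0.2, -0.1]
width: -0.0002
time_s: 28.1
tcp_pos: [0.5111, 0.283, 0.2241]
eef_rot: [[-0.985, 0.001, -0.17], [0.17, 0.0, -0.985], [-0.001, -1.0, -0.0]]
wrist_force: [-0.7, -1.2, 2.1]
width: -0.0002
time_s: 28.3
tcp_pos: [0.5118, 0.2865, 0.2243]
eef_rot: [[-0.985, 0.001, -0.171], [0.171, -0.0, -0.985], [-0.001, -1.0, 0.0]]
wrist_force: [-1.2, -2.9, 5.1]
width: -0.0006
time_s: 28.5
tcp_pos: [0.5119, 0.2873, 0.2242]
eef_rot: [[-0.985, 0.0, -0.172], [0.172, -0.005, -0.985], [-0.001, -1.0, 0.005]]
wrist_force: [-2.8, -13.1, 8.9]
width: 0.0003
```

```bash

python3 -m crank '[[0,0,-0.0015,0,0,0,1],[0,0,0,0,0,0,1]]'
python3 -m crank '[[0,0,0.02,0,0,0,1],[0,0,0.04,0,0,0,1],[0,-0.03,0.04,0,0,0,0.8],[0,-0.03,0.04,0,0,0,0.6],[0,0,0.04,0,0,0,0.4],[0,0,0,0,0,0,0.4],[0,0,0,0,0,0,0.4]]'
python3 b.py
```

```text
time_s: 28.7
tcp_pos: [0.512, 0.2875, 0.2242]
eef_rot: [[-0.985, -0.0, -0.173], [0.173, -0.007, -0.985], [-0.001, -1.0, 0.007]]
wrist_force: [-3.6, -19.5, 9.9]
width: -0.0002
time_s: 29.4
tcp_pos: [0.4819, 0.1132, 0.2841]
eef_rot: [[-0.985, 0.001, -0.173], [0.173, 0.001, -0.985], [-0.001, -1.0, -0.001]]
wrist_force: [1.4, 0.5, -1.2]
width: 0.0516
wrist far 0
wrist near 0
top far 3
top near 27
  z 0.245 n13 o -0.4020..-0.3939 rel pin(-.389) max -0.0053
  z 0.255 n14 o -0.4074..-0.3984 rel pin(-.389) max -0.0099
scene far 158
  z 0.185 n19 o -0.3920..-0.3843 rel pin(-.389) max 0.0039
  z 0.195 n23 o -0.3912..-0.3834 rel pin(-.389) max 0.0052
  z 0.205 n28 o -0.3874..-0.3780 rel pin(-.389) max 0.0072
  z 0.215 n15 o -0.3859..-0.3774 rel pin(-.389) max 0.0108
  z 0.225 n15 o -0.4270..-0.3829 rel pin(-.389) max 0.0049
  z 0.235 n13 o -0.3959..-0.3851 rel pin(-.389) max 0.0003
  z 0.245 n15 o -0.4049..-0.3895 rel pin(-.389) max -0.0027
  z 0.255 n30 o -0.4106..-0.3974 rel pin(-.389) max -0.0125
scene near 156
  z 0.185 n18 o -0.3909..-0.3839 rel pin(-.389) max 0.0034
  z 0.195 n25 o -0.3894..-0.3803 rel pin(-.389) max 0.0060
  z 0.205 n24 o -0.3888..-0.3805 rel pin(-.389) max 0.0082
  z 0.215 n16 o -0.3865..-0.3770 rel pin(-.389) max 0.0106
  z 0.225 n14 o -0.3914..-0.3824 rel pin(-.389) max 0.0055
  z 0.235 n15 o -0.3967..-0.3863 rel pin(-.389) max -0.0000
  z 0.245 n15 o -0.4015..-0.3898 rel pin(-.389) max -0.0034
  z 0.255 n29 o -0.4118..-0.3973 rel pin(-.389) max -0.0135
```

View pics/b_wrist.png

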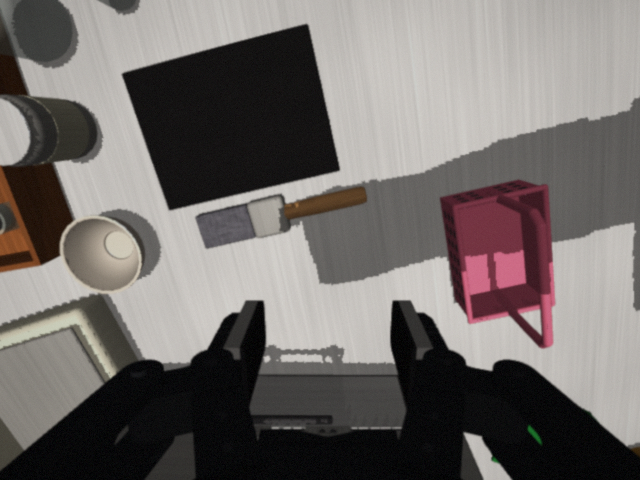

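View pics/b_scene.png

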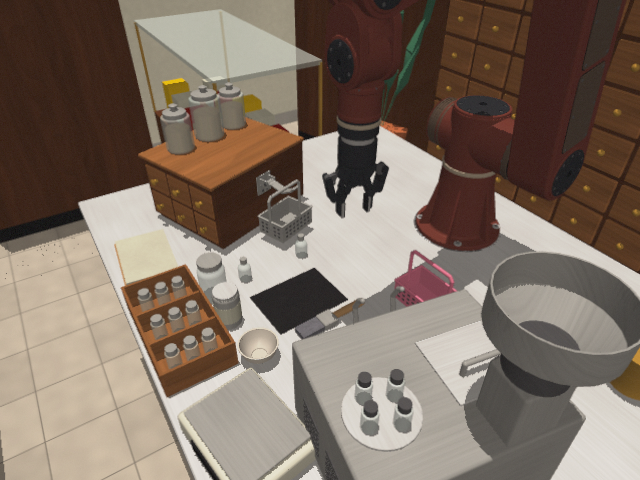

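```bash

python3 - <<'E'
from h import *
todo([.5,.1,.3])
p,d=capture('scene'); S=cloud('scene',d)
p0=np.load('/tmp/scene1.npz')
X=S.reshape(-1,3);X=X[~np.isnan(X[:,0])]
y=X[:,0]*np.cos(A)+X[:,1]*np.sin(A); o=-X[:,0]*np.sin(A)+X[:,1]*np.cos(A)
m=(X[:,2]>.142)&(X[:,2]<.17)&(abs(o+.385)<.014)&(abs(y-.348)<.09)
print('bar',m.sum(),'y',y[m].min().round(4),y[m].max().round(4),'mid',((y[m].min()+y[m].max())/2).round(4))
for a in (.30,.32,.37,.39):
    k=m&(abs(y-a)<.008); print(a,'z',np.percentile(X[k,2],90).round(4) if k.sum() else None,'o',np.median(o[k]).round(4))
k=m&(abs(y-.348)<.05)
df=np.abs(p.astype(int)-p0['p'].astype(int)).sum(2)>90
print('diff px jar/tin/bowl/vials/brush-region',{n:int(df[v0:v1,u0:u1].sum()) for n,(u0,v0,u1,v1) in dict(jar=(195,250,225,295),tin=(212,283,243,325),bowl=(238,330,280,368),vial_a=(236,255,254,284),vial_b=(293,235,309,258),brush=(294,298,366,338)).items()})
cv2.imwrite('pics/fin.png',cv2.resize(cv2.cvtColor(p[150:350,190:440],cv2.COLOR_RGB2BGR),(750,600),interpolation=2))
p,d=capture('top'); cv2.imwrite('pics/fint.png',cv2.resize(cv2.cvtColor(p[140:300,170:450],cv2.COLOR_RGB2BGR),(784,448),interpolation=2))
E
```

```text
t 29.55 p [0.4817 0.1145 0.2836] yaw 170.22 down [-0.  0. -1.] q [ 0.09  0.21 -0.12  1.24  0.   -1.31] w 0.0514 F [-0.9  0.3 -0.1]
  world d [ 0.0183 -0.0145  0.0164]  now-tool d [-0.0205 -0.0164  0.0112]  target-tool d [-0.0205 -0.0164  0.0112]  rot [0. 0. 0.]
bar 164 y 0.2836 0.4179 mid 0.3508
0.3 z 0.159 o -0.3814
0.32 z 0.1602 o -0.3808
0.37 z 0.1604 o -0.381
0.39 z 0.1589 o -0.3817
diff px jar/tin/bowl/vials/brush-region {'jar': 0, 'tin': 0, 'bowl': 0, 'vial_a': 0, 'vial_b': 47, 'brush': 518}
```

View pics/fin.png

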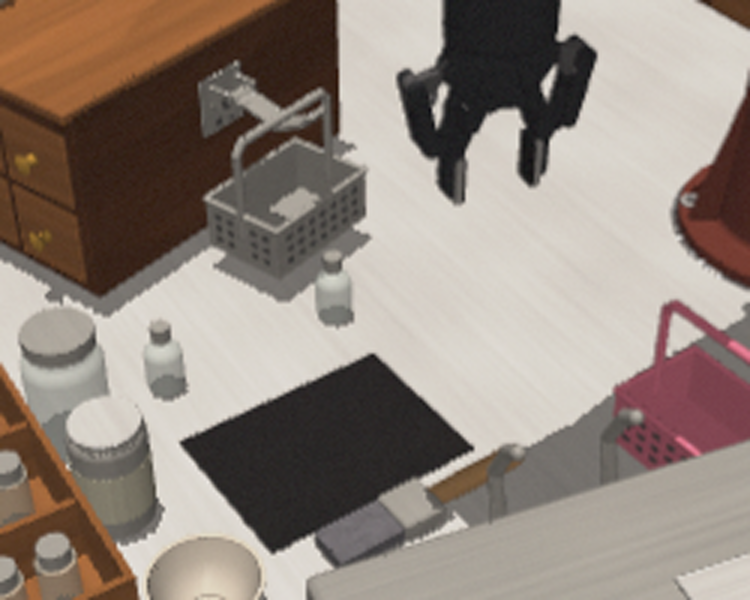

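View pics/fint.png

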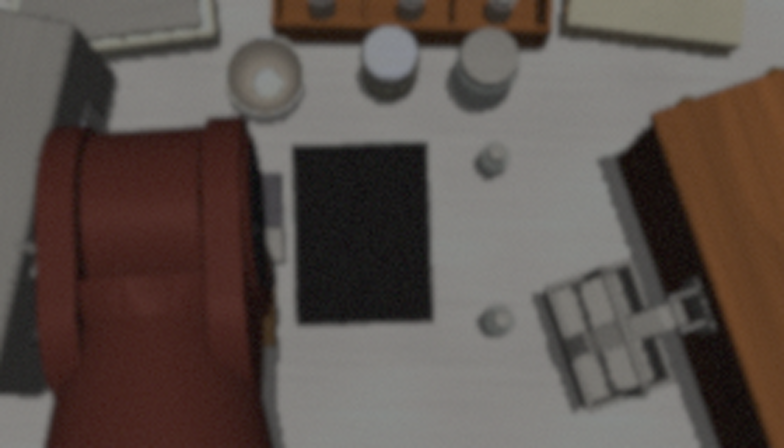

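```bash
python3 -c "
from bench import *
print(sign_off())"
```

```text
the job is handed in; nothing more can be done
None
```

The job is done and handed in at about 30 s of the 70 s allowed. The basket hangs on the flip hook and the machine's bracket is folded up.

**What I did, in order:**
1. I pinched the hook and flipped it down until it met its stop.
2. I lifted the steel basket off the bracket by the middle of its handle and stood it on the mat.
3. I regripped about 47 mm from the middle and hung the basket on the hook.
4. I folded the bracket up and let go of everything.

**Last checks:**
- **Basket:** the handle is level to about 0.3 mm at matching points either side of the hook. Its middle is within about 2 mm of the hook's centre.
- **Bracket:** the first pinch slipped and left it about 0.1 rad short of flat. I pushed it home with closed fingers until it stopped at about 20 N. In the scene camera's depth readings its arms now match the folded shape to within a few mm.
- **Bystanders:** the jar, tin, bowl and vial_a show no change in the scene picture. Some pixels changed around vial_b and the brush; I put this down to the basket, bracket and shadows moving. Both look in place in the final scene picture.
- **Robot:** the gripper is open and touching nothing, with wrist force near zero. The highest wrist force I saw was about 29 N, when pressing the hook onto its stop.

**Disagreements:** the three cameras differed by 2–5 mm on some points, in line with the stated calibration, so I used averages and contact forces there.

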